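# Close down the ink mixing bench

## Task

Close down the ink bench: first screw the cap of every ink jar fully home (clockwise), so that the ink does not dry out. Then hang every small steel pail by its hand grip on the hook rack, one pail to a hook, hanging upright and free. Leave the bottle, the tape roll and the spatula where they are.

Things in the scene. Friction and masses are not known exactly. Their poses are not given: they have to be found in the camera images.
- cap0 (a joint): angle (rad) of the captive screw cap of jar 0: 0 = fully home on its hard stop, larger = unscrewed, up to 3.0; clockwise from above tightens. It turns in place without rising, cannot come off, needs 0.1 N m, stays where left. At 0 the pointer on the cap's flange lies over the nib on the jar's shoulder.
- cap0_grip (a point): grip point of the cap of jar 0, on the cap's vertical axis, 131 mm above the bench; its x axis points along the cap's pointer. The cap is a black ribbed drum 54 mm across, from 113 to 145 mm above the bench (white bar on top along the pointer), over a flange 66 mm across from 107 to 113 mm; the pointer reaches 48 mm from the axis.
- jar0: grey ink jar 0, 90 mm across, shoulder at 86 to 100 mm height with a small nib at the jar's +x side; it stands in a dark 108 mm ring bolted to the bench and cannot move or turn; origin at the centre of the ring's underside.
- pail0: loose open steel ink pail 0, 72 mm across, cup 75 mm high, 0.25 to 0.5 kg; origin at the centre of its underside, z up. A rigid upright bail (two 6 mm wires slanting in from y = -35 and +35 mm at the rim to -20 and +20 mm at the grip) carries a black hand grip along y: 20 mm thick (x), 80 mm long, from 120 to 146 mm above the underside. The opening between the wires takes the hook. None if absent.
- pail0_grip (a point): centre of the hand grip of pail 0, 133 mm above the pail's underside (13 mm above the grip's flat underside); same axes as the pail
- cap1 (a joint): angle (rad) of the captive screw cap of jar 1: 0 = fully home on its hard stop, larger = unscrewed, up to 3.0; clockwise from above tightens. It turns in place without rising, cannot come off, needs 0.1 N m, stays where left. At 0 the pointer on the cap's flange lies over the nib on the jar's shoulder.
- cap1_grip (a point): grip point of the cap of jar 1, on the cap's vertical axis, 131 mm above the bench; its x axis points along the cap's pointer. The cap is a black ribbed drum 54 mm across, from 113 to 145 mm above the bench (white bar on top along the pointer), over a flange 66 mm across from 107 to 113 mm; the pointer reaches 48 mm from the axis.
- jar1: grey ink jar 1, 90 mm across, shoulder at 86 to 100 mm height with a small nib at the jar's +x side; it stands in a dark 108 mm ring bolted to the bench and cannot move or turn; origin at the centre of the ring's underside.
- pail1: loose open steel ink pail 1, 72 mm across, cup 75 mm high, 0.25 to 0.5 kg; origin at the centre of its underside, z up. A rigid upright bail (two 6 mm wires slanting in from y = -35 and +35 mm at the rim to -20 and +20 mm at the grip) carries a black hand grip along y: 20 mm thick (x), 80 mm long, from 120 to 146 mm above the underside. The opening between the wires takes the hook. None if absent.
- pail1_grip (a point): centre of the hand grip of pail 1, 133 mm above the pail's underside (13 mm above the grip's flat underside); same axes as the pail
- cap2 (a joint): angle (rad) of the captive screw cap of jar 2: 0 = fully home on its hard stop, larger = unscrewed, up to 3.0; clockwise from above tightens. It turns in place without rising, cannot come off, needs 0.1 N m, stays where left. At 0 the pointer on the cap's flange lies over the nib on the jar's shoulder.
- cap2_grip (a point): grip point of the cap of jar 2, on the cap's vertical axis, 131 mm above the bench; its x axis points along the cap's pointer. The cap is a black ribbed drum 54 mm across, from 113 to 145 mm above the bench (white bar on top along the pointer), over a flange 66 mm across from 107 to 113 mm; the pointer reaches 48 mm from the axis.
- jar2: grey ink jar 2, 90 mm across, shoulder at 86 to 100 mm height with a small nib at the jar's +x side; it stands in a dark 108 mm ring bolted to the bench and cannot move or turn; origin at the centre of the ring's underside.
- pail2: loose open steel ink pail 2, 72 mm across, cup 75 mm high, 0.25 to 0.5 kg; origin at the centre of its underside, z up. A rigid upright bail (two 6 mm wires slanting in from y = -35 and +35 mm at the rim to -20 and +20 mm at the grip) carries a black hand grip along y: 20 mm thick (x), 80 mm long, from 120 to 146 mm above the underside. The opening between the wires takes the hook. None if absent.
- pail2_grip (a point): centre of the hand grip of pail 2, 133 mm above the pail's underside (13 mm above the grip's flat underside); same axes as the pail
- hook0 (a point): hook 0 of the fixed rack: the point on top of the level flat hook arm (22 mm wide, 8 mm thick), midway along it, 235 mm above the bench. z up; x along the arm from its free tip into the rack. The tip turns up at x = -55 to -61 mm, ending 13 mm above this point; the beam is at x = +55 mm, its top 5 mm above this point. Hooks are 120 mm apart along y. A hung pail's grip lies across it here.
- hook1 (a point): hook 1 of the fixed rack: the point on top of the level flat hook arm (22 mm wide, 8 mm thick), midway along it, 235 mm above the bench. z up; x along the arm from its free tip into the rack. The tip turns up at x = -55 to -61 mm, ending 13 mm above this point; the beam is at x = +55 mm, its top 5 mm above this point. Hooks are 120 mm apart along y. A hung pail's grip lies across it here.
- hook2 (a point): hook 2 of the fixed rack: the point on top of the level flat hook arm (22 mm wide, 8 mm thick), midway along it, 235 mm above the bench. z up; x along the arm from its free tip into the rack. The tip turns up at x = -55 to -61 mm, ending 13 mm above this point; the beam is at x = +55 mm, its top 5 mm above this point. Hooks are 120 mm apart along y. A hung pail's grip lies across it here.
- rack: fixed dark steel hook rack: base plate 12 mm thick on the bench, posts 170 mm either side of the middle hook, a beam 240 mm high with three hooks side by side; origin under the beam's middle, x away from the hooks' tips, z up
- bottle: white squeeze bottle, 60 mm across, 190 mm tall, standing on the bench, bystander; origin at the centre of its underside
- tape: roll of paper tape, 100 mm across, 40 mm high, lying on the bench, bystander; origin at the centre of its underside
- knife: ink spatula, 200 mm long, lying on the bench near the robot, bystander; origin under its middle

How it is judged:
On the way, in this order (a step that is already met when the one before it is completed fails the run):
1. all jar caps are screwed fully home (within 0.1 rad of the stop) (value of joint each of cap0, cap1, cap2 below 0.1 rad), for 0.3 s.
2. all pails hang on the rack, one to a hook, let go (((x of pail0_grip in the frame of hook0 between -0.05 and 0.05 m and y of pail0_grip in the frame of hook0 between -0.035 and 0.035 m and z of pail0_grip in the frame of hook0 between 0.004 and 0.024 m) or (x of pail0_grip in the frame of hook1 between -0.05 and 0.05 m and y of pail0_grip in the frame of hook1 between -0.035 and 0.035 m and z of pail0_grip in the frame of hook1 between 0.004 and 0.024 m) or (x of pail0_grip in the frame of hook2 between -0.05 and 0.05 m and y of pail0_grip in the frame of hook2 between -0.035 and 0.035 m and z of pail0_grip in the frame of hook2 between 0.004 and 0.024 m)) and angle between each of pail0, pail1, pail2's own z axis and vertical below 0.35 rad and contact force between each of pail0, pail1, pail2 and the fingers below 0.3 N and ((x of pail1_grip in the frame of hook0 between -0.05 and 0.05 m and y of pail1_grip in the frame of hook0 between -0.035 and 0.035 m and z of pail1_grip in the frame of hook0 between 0.004 and 0.024 m) or (x of pail1_grip in the frame of hook1 between -0.05 and 0.05 m and y of pail1_grip in the frame of hook1 between -0.035 and 0.035 m and z of pail1_grip in the frame of hook1 between 0.004 and 0.024 m) or (x of pail1_grip in the frame of hook2 between -0.05 and 0.05 m and y of pail1_grip in the frame of hook2 between -0.035 and 0.035 m and z of pail1_grip in the frame of hook2 between 0.004 and 0.024 m)) and ((x of pail2_grip in the frame of hook0 between -0.05 and 0.05 m and y of pail2_grip in the frame of hook0 between -0.035 and 0.035 m and z of pail2_grip in the frame of hook0 between 0.004 and 0.024 m) or (x of pail2_grip in the frame of hook1 between -0.05 and 0.05 m and y of pail2_grip in the frame of hook1 between -0.035 and 0.035 m and z of pail2_grip in the frame of hook1 between 0.004 and 0.024 m) or (x of pail2_grip in the frame of hook2 between -0.05 and 0.05 m and y of pail2_grip in the frame of hook2 between -0.035 and 0.035 m and z of pail2_grip in the frame of hook2 between 0.004 and 0.024 m)) and horizontal distance between pail0_grip and pail1_grip above 0.075 m and horizontal distance between each of pail0_grip, pail1_grip and pail2_grip above 0.075 m), for 0.3 s.
At the end, for the whole second after the job is handed in: Every jar's cap is within 0.1 rad of its stop; every pail hangs on a hook of its own: grip centre within 50 mm along and 35 mm across the hook arm of the hook point, 4 to 24 mm above it, pails at least 75 mm apart, tilted less than 0.35 rad, sway under 0.15 m/s and let go (all of step 1 and all of step 2 and linear speed of each of pail0, pail1, pail2 below 0.15 m/s); the robot touches nothing.
It fails at once if the bottle is pushed more than 40 mm from where it stood (distance of bottle from where it was at the start of the episode above 0.04 m).
It fails at once if the tape is pushed more than 40 mm from where it stood (distance of tape from where it was at the start of the episode above 0.04 m).
It fails at once if the knife is pushed more than 40 mm from where it stood (distance of knife from where it was at the start of the episode above 0.04 m).
It fails at once if the bottle is knocked over (angle between bottle's own z axis and vertical above 0.6 rad).
Of pail0, pail1, pail2 only 2 to 3 are there at a start; the rules pass over those that are not, and their reading is None.
At some moment in a run one of pail0, pail1, pail2 may be knocked a few centimetres aside while the robot is not near it.
It also fails if it takes over 210 s, if anything falls off the work surface, if the arm or the gripper's body presses on something with over 40 N, if the wrist force passes 120 N, or if a joint passes its speed limit or range.

## Robot

A 6-joint arm with a two-finger parallel gripper is mounted at the origin on the work surface. World frame = base frame: x ahead of the robot, y to its left, z up, the work surface at z = 0. Lengths are in m, angles in rad, forces in N, time in s.
With the tool pointing down it reaches from about 0.275 to 0.825 m from the base axis. Payload 4.9 kg.
Tool frame: the origin (TCP) lies at the very end of the fingers, on their centre line; the grasp point (between the pads) lies 19 mm behind it; z points along the fingers, y is the direction in which the jaws open and shut (so a half turn about z gives the same grasp; the last joint's range is limited). The gripper opens to 85 mm and grips with 20 to 120 N. Pads are 22 mm wide; open, the fingers measure 114 mm over their backs; the gripper's body (76 mm by 85 mm) begins 54 mm behind the grasp point. The pads swing forward as they close: fully open they stand 13 mm farther back than shut.
Start: joints at [-1.314, 0.326, -0.193, 1.052, 0, 1.437], TCP at [0.21, -0.509, 0.231] pointing down, gripper open.
Joint ranges: [-2.65, 2.65], [-0.97, 1.79], [-1.3, 1.35], [-1.93, 2.1], [-1.47, 1.37], [-3.14, 3.14]. Speed limits (rad/s): [2.57, 2.57, 3.14, 3.14, 3.14, 3.14].

## Interface

Orientations are given as a unit quaternion [w, x, y, z].
In Python, from station import manip gives the robot as it stands.
- The arm moves only by the tool play_rows, never from a script. Its argument "commands" is one flat list of numbers, 7 for each row, row after row: the shift along the world's x, y, z in mm, then the turn, a rotation vector about the world's x, y, z in rad, then the gripper's target within -1 to 1 (shut at 1, half-way at 0, fully open at -1). In form: [tx, ty, tz, ax, ay, az, jaw, tx, ty, tz, ax, ay, az, jaw, ...]. A call has 1 to 20 rows; each row shifts and turns the commanded pose from where the row before left it; what a row does not reach is not made up. A row lasts 1/12 s, in which the tool goes at most 41.7 mm and 7.16 degrees, less where a joint would pass 70% of its speed; a pose out of reach is approached as far as the arm can. A call with a gripper value outside its range is refused whole. The fingers move at their own pace and stop on an object; "grip_force" is the grip in N (left out, the last holds). Time passes only in rows, so rows that do not move let the fingers close. It gives the time, the measured TCP pose, the force and the opening at its end, in the units of the state.
- manip.sense(): the state, without advancing time (a new reading comes with each control period).
- manip.read_camera(name): name is "scene" or "top" or "wrist"; returns the picture (480x640x3 uint8, red, green, blue); there is no depth.
- manip.get_calibration(name): a dict with "camera_matrix" (3x3 intrinsics, pixels), "R" (3x3) and "t" (3): a world point X has camera coordinates R X + t. Camera axes: x right, y down, z forward; pixel columns grow to the right and rows downward; lengths in m; the calibration is good to about 2 mm. The wrist camera is an equidistant fisheye: a pixel r from the principal point sees the ray r / f radians off the axis. A picture is of the moment at which its call begins: read the wrist's pose just before it. get_calibration takes no time and is no camera call; for the wrist camera it gives the pose at the moment of the call.
- manip.hand_in(): hands the job in, once; it reports no verdict.
Trained networks look in the newest picture that a camera, given by its name, has taken for a name from the list of things; names that differ only in an ending like _2 or _b are one class to them, and where a whole thing is asked for, a point or a joint stands for the part that bears it (a point fixed in the world has none). Each returns a list of dicts, best first, with "conf" (0 to 1); they miss things now and then, are a little off and sometimes report something else, mostly with a low value. They report only what shows in the picture. A call takes as long as a camera call.
- manip.search_frame(camera, query): "box" ([left, top, right, bottom] in pixels, round what is visible of it).
- manip.silhouettes(camera, query): "pixels" (480x640 bool, what is visible of it) and "box" ([left, top, right, bottom] in pixels, round what is visible of it).
The state is a dict: "clock": time; "joint_pos": joint angles; "joint_velocities": joint speeds; "effort": joint torques, N m; "tool_pos": TCP position; "tool_rot": TCP orientation; "force": force on the tool from outside, world axes, zero at the start; "torque": the same for the moment, N m; "gripper_width": finger opening in m.
Only numpy, scipy, OpenCV 4.12 (cv2) and the standard library are available. Lean on these libraries where they do the work, as an engineer would, in place of code of your own. Each camera call takes 0.05 s, during which the arm holds its last target. There are 200 camera calls.

## Working session

There is one attempt and no reset: what is moved stays moved. The work goes in short steps, Python scripts to look and compute and a tool call to move; the robot and the scene stay as the last step left them, time stands still between calls to the robot, and variables do not carry over. Pictures are saved under pics/ and viewed, about 12 in all and at most 16, crops included, and the job is handed in when it is done.

Besides the shell and the picture viewer there is one more tool, called after "Request:" by a JSON object that holds its "method" and its "body", one argument or row to a line. play_rows: Moves the arm, as the interface text tells. Its arguments: {"type":"object","properties":{"commands":{"type":"array","items":{"type":"number"}},"grip_force":{"type":"number"}},"required":["commands"]}

```bash
ls; mkdir -p pics; python3 - <<'E'
from station import manip
import cv2, numpy as np
s=manip.sense(); print({k:np.round(v,3).tolist() for k,v in s.items()})
a=manip.read_camera("scene"); b=manip.read_camera("top")
cv2.imwrite("pics/scene0.png",a[...,::-1]); cv2.imwrite("pics/top0.png",b[...,::-1])
for c in ("scene","top","wrist"):
    k=manip.get_calibration(c); print(c,{q:np.round(v,4).tolist() for q,v in k.items()})
E
```

```text
pics
{'clock': 0.0, 'joint_pos': [-1.314, 0.327, -0.194, 1.052, -0.0, 1.437], 'joint_velocities': [-0.0, -0.001, 0.001, -0.0, -0.001, 0.0], 'effort': [0.001, -44.341, 26.244, 0.016, 0.0, -0.0], 'tool_pos': [0.209, -0.508, 0.23], 'tool_rot': [-0.001, 0.981, 0.194, -0.0], 'force': [0.42, 0.225, 0.239], 'torque': [0.001, -0.031, -0.0], 'gripper_width': 0.085}
scene {'camera_matrix': [[450.2354, 0.0, 326.7551], [0.0, 450.2354, 235.9817], [0.0, 0.0, 1.0]], 'R': [[0.5724, 0.8199, -0.0141], [0.4292, -0.3142, -0.8468], [-0.6987, 0.4786, -0.5317]], 't': [-0.3008, -0.0938, 1.3663]}
top {'camera_matrix': [[557.6181, 0.0, 317.9819], [0.0, 557.6181, 238.2462], [0.0, 0.0, 1.0]], 'R': [[0.0083, -0.9997, -0.0238], [-0.9991, -0.0073, -0.042], [0.0418, 0.0241, -0.9988]], 't': [0.016, 0.527, 1.5243]}
wrist {'camera_matrix': [[371.6483, 0.0, 326.0979], [0.0, 371.6483, 238.9107], [0.0, 0.0, 1.0]], 'R': [[0.3806, -0.9247, -0.0009], [-0.8782, -0.3618, 0.3129], [-0.2897, -0.1183, -0.9498]], 't': [-0.5484, -0.0394, 0.3809]}
```

View pics/scene0.png

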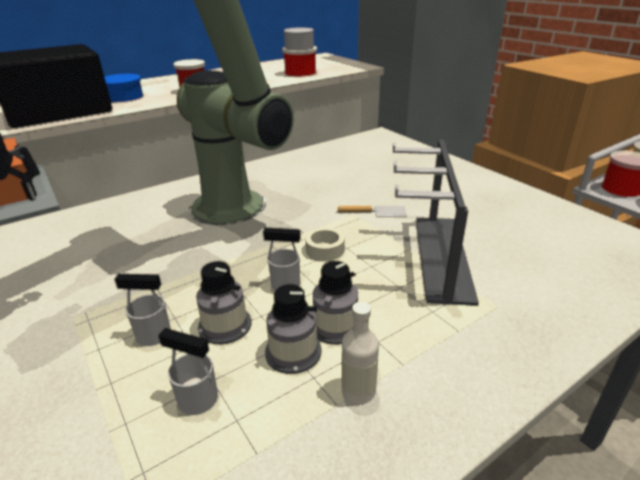

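View pics/top0.png

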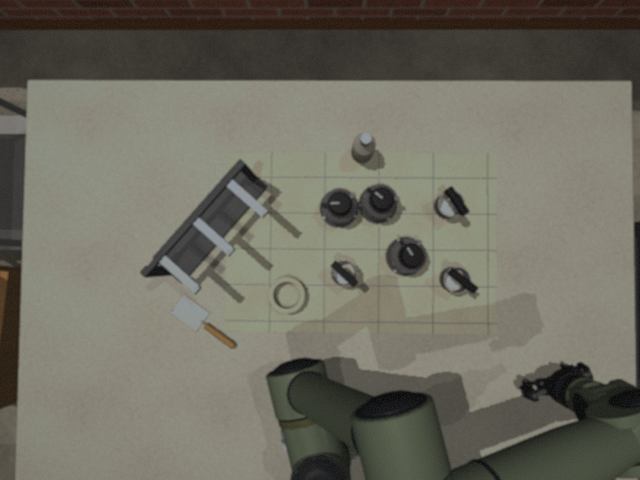

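The top view shows the 3 jars at about (340,207), (380,203) and (407,256), the pails at (452,203), (345,274) and (458,280), and the rack at upper left with hook arms at (247,197), (213,237) and (180,273). The bottle is at (363,148), and the tape and spatula are near the rack. Now I'll measure them.

```bash
cat > h.py <<'E'
from station import manip
import cv2, numpy as np
def proj(cam,X,k=None):
    k=k or manip.get_calibration(cam); R,t,K=map(np.array,(k["R"],k["t"],k["camera_matrix"]))
    c=np.atleast_2d(X)@R.T+t
    if cam=="wrist":
        r=np.hypot(c[:,0],c[:,1]); th=np.arctan2(r,c[:,2]); f=K[0,0]
        return np.c_[K[0,2]+f*th*c[:,0]/r, K[1,2]+f*th*c[:,1]/r]
    p=c@K.T; return p[:,:2]/p[:,2:]
def back(cam,uv,z,k=None):
    k=k or manip.get_calibration(cam); R,t,K=map(np.array,(k["R"],k["t"],k["camera_matrix"]))
    uv=np.atleast_2d(uv).astype(float)
    if cam=="wrist":
        d=(uv-K[:2,2])/K[0,0]; th=np.hypot(d[:,0],d[:,1])+1e-9
        d=np.c_[d*(np.sin(th)/th)[:,None],np.cos(th)]
    else: d=np.c_[uv,np.ones(len(uv))]@np.linalg.inv(K).T
    o=-R.T@t; w=d@R; s=(z-o[2])/w[:,2]; return o+w*s[:,None]
E
python3 - <<'E'
from h import *
img=manip.read_camera("top"); g=img.mean(2)
for q in ("pail0","cap0","jar0","rack","bottle","tape","knife"):
    for d in manip.silhouettes("top",q):
        m=d["pixels"]; ys,xs=np.nonzero(m); c=[xs.mean(),ys.mean()]
        z={"pail0":.07,"cap0":.13,"jar0":.0,"rack":.2,"bottle":.1,"tape":.02,"knife":0}[q]
        print(q,round(d["conf"],2),np.round(d["box"]),m.sum(),np.round(c,1),np.round(back("top",c,z)[0],3))
        if q=="pail0":
            dk=(m&(g<60)); p=np.argwhere(dk)[:,::-1].astype(np.float32)
            if len(p)>10:
                P=back("top",p,.146)[:,:2]*1000; r=cv2.minAreaRect(P.astype(np.float32)); print("   grip",len(p),np.round(r[0],1),np.round(r[1],1),round(r[2],1))
big=cv2.resize(img[150:310,130:490],None,fx=2.2,fy=2.2,interpolation=cv2.INTER_CUBIC); cv2.imwrite("pics/topcrop.png",big[...,::-1])
E
```

```text
pail0 0.78 [433. 186. 466. 220.] 742 [449.4 204.2] [ 0.617 -0.328  0.07 ]
   grip 329 [ 602.8 -315.5] [74.1 70.7] 48.7
pail0 0.72 [439. 268. 478. 294.] 789 [455.8 280.8] [ 0.415 -0.344  0.07 ]
   grip 329 [ 421.7 -335. ] [91.1 51.9] 80.2
pail0 0.69 [326. 263. 358. 287.] 590 [343.3 273.2] [ 0.432 -0.049  0.07 ]
   grip 213 [434.  -50.9] [74.1 19.5] 45.5
cap0 0.88 [324. 191. 354. 220.] 510 [338.3 204. ] [ 0.609 -0.034  0.13 ]
cap0 0.85 [364. 187. 395. 212.] 550 [380.1 199.5] [ 0.622 -0.14   0.13 ]
cap0 0.74 [270. 276. 302. 314.] 587 [285.6 294.1] [0.38  0.098 0.13 ]
cap0 0.68 [398. 242. 424. 270.] 540 [409.6 255.1] [ 0.481 -0.215  0.13 ]
jar0 0.8 [357. 185. 398. 227.] 1222 [377.4 203.5] [ 0.625 -0.144  0.   ]
jar0 0.59 [387. 238. 431. 278.] 1291 [405.  256.2] [ 0.479 -0.22   0.   ]
jar0 0.58 [319. 190. 358. 228.] 1220 [338.3 207.7] [ 0.613 -0.035  0.   ]
jar0 0.56 [366. 190. 393. 212.] 523 [380.  199.1] [ 0.637 -0.151  0.   ]
jar0 0.56 [433. 183. 467. 221.] 775 [449.7 204.2] [ 0.624 -0.343  0.   ]
rack 0.7 [434. 186. 468. 219.] 771 [449.7 204. ] [ 0.604 -0.301  0.2  ]
rack 0.6 [137. 159. 270. 296.] 6005 [207.6 226.3] [0.546 0.284 0.2  ]
rack 0.16 [331. 264. 357. 290.] 625 [343.  273.1] [ 0.436 -0.045  0.2  ]
bottle 0.37 [365. 188. 395. 213.] 581 [380.6 199.6] [ 0.625 -0.144  0.1  ]
tape 0.97 [268. 276. 303. 314.] 592 [285.5 295. ] [0.371 0.107 0.02 ]
knife 0.92 [167. 296. 239. 351.] 1063 [195.6 318.1] [0.303 0.358 0.   ]
```

View pics/topcrop.png

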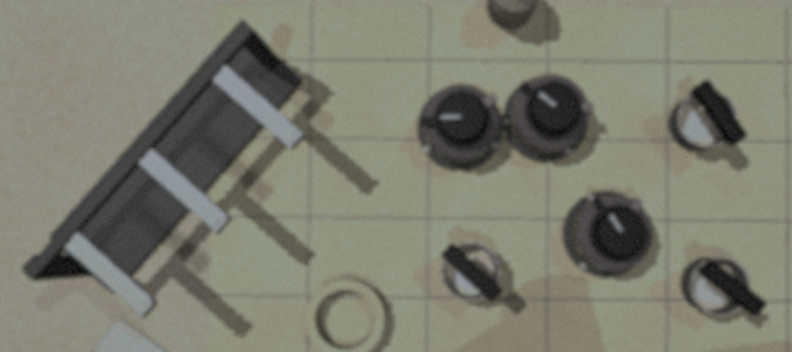

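```bash
python3 - <<'E'
from h import *
img=manip.read_camera("top"); g=img.mean(2)
print("hooks: bright in rack box")
m=np.zeros(g.shape,bool); m[155:300,137:272]=True
sat=img.max(2).astype(int)-img.min(2)
b=(m&(g>95)&(sat<22)).astype(np.uint8)
def rects(b,z,amin):
    n,l,s,c=cv2.connectedComponentsWithStats(b)
    for i in range(1,n):
        if s[i,4]<amin: continue
        p=np.argwhere(l==i)[:,::-1]; P=back("top",p,z)[:,:2]*1000
        r=cv2.minAreaRect(P.astype(np.float32)); u,sv,v=np.linalg.svd(P-P.mean(0),full_matrices=False)
        print(s[i,:5],"mean",P.mean(0).round(1),"rect",np.round(r[0],1),np.round(r[1],1),"pca deg",np.degrees(np.arctan2(v[0,1],v[0,0])).round(1))
rects(b,.235,60)
print("dark grips/caps")
for th in (28,38,48):
    m=np.zeros(g.shape,bool); m[180:300,320:485]=True
    print(th); rects((m&(g<th)).astype(np.uint8),.146,40)
print("white bars")
m=np.zeros(g.shape,bool)
for x,y in((340,205),(380,200),(408,254)): m[y-11:y+11,x-11:x+11]=True
rects((m&(g>85)).astype(np.uint8),.145,4)
E
```

```text
hooks: bright in rack box
[  137   155   135   145 12822] mean [546.1 303.7] rect [543.5 286. ] [342.9 320.4] pca deg -156.1
dark grips/caps
28
[446 191  17  24  54] mean [ 613.  -323.7] rect [ 613.8 -323.8] [69.9  6.6] pca deg -145.3
[371 201  21  11  57] mean [ 599.3 -139.2] rect [ 601.4 -139.5] [51.4 22.1] pca deg -101.3
[333 207  17   9  40] mean [586.7 -44.5] rect [586.6 -42.8] [15.5 42.1] pca deg 105.1
[400 249  18  19  61] mean [ 466.8 -202.5] rect [ 468.3 -204.2] [54.6 22.4] pca deg -135.2
38
[370 188  24  25 318] mean [ 616.  -144.2] rect [ 618.5 -142. ] [60.5 57.7] pca deg -46.0
[445 188  22  27 230] mean [ 616.9 -328.5] rect [ 617.  -329.2] [72.  24.7] pca deg -145.9
[328 193  24  24 164] mean [598.3 -44.4] rect [603.  -41.3] [49.  55.9] pca deg 130.4
[399 241  25  27 370] mean [ 477.8 -215.7] rect [ 479.5 -214. ] [62.2 59.3] pca deg -121.2
[334 263  22  23  97] mean [430.  -54.4] rect [434.1 -51. ] [70.6 14.5] pca deg -133.2
[449 269  27  23 207] mean [ 418.5 -343.7] rect [ 418.6 -343.7] [76.7 21.1] pca deg -129.1
48
[367 187  29  27 483] mean [ 617.4 -142. ] rect [ 618.6 -142.1] [65.9 64.7] pca deg -126.5
[445 188  23  27 261] mean [ 616.8 -328.6] rect [ 617.2 -329. ] [73.9 26.1] pca deg -145.5
[322 192  32  26 478] mean [605.8 -37.9] rect [604.  -36.6] [67.6 64.2] pca deg -102.3
[334 218  20   8  43] mean [560.3 -46.7] rect [560.8 -48.4] [11.3 49.3] pca deg -74.5
[398 240  27  29 493] mean [ 478.7 -215.4] rect [ 481.  -216.9] [65.8 66.7] pca deg -131.7
[333 262  24  24 182] mean [433.  -51.2] rect [434.7 -51.5] [74.1 17.7] pca deg -132.6
[449 269  28  24 245] mean [ 418.8 -343.6] rect [ 418.6 -343.7] [76.7 24.7] pca deg -130.1
white bars
[375 192   8   7  26] mean [ 631.7 -134.6] rect [ 632.4 -134.5] [21.3  7.1] pca deg -128.4
[330 202   9   3  21] mean [610.8 -22.5] rect [610.4 -22.7] [ 5.1 20.1] pca deg -84.1
[407 248   6   7  20] mean [ 491.3 -212.5] rect [ 491.2 -212.7] [19.3  5.6] pca deg -144.3
```

Request:
{"method": "play_rows", "body": {
  "commands": [10,11,5,0,0,0.122,-1,10,11,5,0,0,0.122,-1,10,11,5,0,0,0.122,-1,10,11,5,0,0,0.122,-1,10,11,5,0,0,0.122,-1,10,11,5,0,0,0.122,-1,10,11,5,0,0,0.122,-1,10,11,5,0,0,0.122,-1,10,11,5,0,0,0.122,-1,10,11,5,0,0,0.122,-1,10,11,5,0,0,0.122,-1,10,11,5,0,0,0.122,-1,10,11,5,0,0,0.122,-1,10,11,5,0,0,0.122,-1,10,11,5,0,0,0.122,-1,10,11,5,0,0,0.122,-1,10,11,5,0,0,0.122,-1,10,11,5,0,0,0.122,-1,10,11,5,0,0,0.122,-1,10,11,5,0,0,0.122,-1]
}}

```text
clock: 2.22
tool_pos: [0.41, -0.2879, 0.3316]
tool_rot: [0.0, 0.152, 0.988, -0.0]
force: [0.4, 0.2, 0.5]
gripper_width: 0.0855
```

Request:
{"method": "play_rows", "body": {
  "commands": [9,6,0,0,0,0.122,-1,9,6,0,0,0,0.122,-1,9,6,0,0,0,0.122,-1,9,6,0,0,0,0.122,-1,9,6,0,0,0,0.122,-1,9,6,0,0,0,0.122,-1,9,6,0,0,0,0.122,-1,9,6,0,0,0,0.122,-1,9,6,0,0,0,0.122,-1,9,6,0,0,0,0.122,-1,9,6,0,0,0,0.122,-1,9,6,0,0,0,0.122,-1,0,0,0,0,0,0,-1,0,0,0,0,0,0,-1]
}}

```text
clock: 3.38
tool_pos: [0.5175, -0.2164, 0.3311]
tool_rot: [-0.0, -0.544, 0.839, 0.0]
force: [-0.2, 0.1, -0.3]
gripper_width: 0.0854
```

```bash
python3 - <<'E'
from h import *
s=manip.sense(); print({k:np.round(v,3).tolist() for k,v in s.items()})
k=manip.get_calibration("wrist"); print("cam pos",-np.array(k["R"]).T@k["t"])
a=manip.read_camera("wrist"); cv2.imwrite("pics/w1.png",a[...,::-1]); np.savez("w1.npz",img=a,**k)
E
```

```text
{'clock': 3.383, 'joint_pos': [-0.527, 0.304, 0.031, 1.297, -0.0, -1.678], 'joint_velocities': [-0.014, -0.01, -0.01, 0.001, -0.003, 0.005], 'effort': [0.5, -44.464, 27.99, -0.055, 0.048, -0.099], 'tool_pos': [0.518, -0.216, 0.331], 'tool_rot': [-0.0, -0.544, 0.839, 0.0], 'force': [-0.237, 0.115, -0.305], 'torque': [0.006, -0.051, 0.017], 'gripper_width': 0.085}
cam pos [ 0.4854629 -0.2885404  0.4741024]
```

View pics/w1.png

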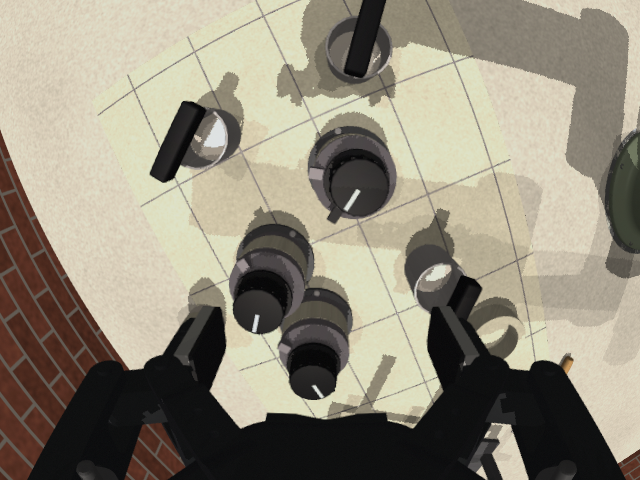

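Jar C (nearest) has its cap at (359,182), nib at (317,174) and pointer at (333,215). Jar B has its cap at (261,306) and nib at (243,266). Jar A has its cap at (312,374) and nib at about (285,352). All three pointers are visible, so I can compute positions and angles.

```bash
python3 - <<'E'
from h import *
d=np.load("w1.npz"); k={q:d[q] for q in("R","t","camera_matrix")}; img=d["img"]; g=img.mean(2)
C={"C":((359,182),(317,174)),"B":((261,306),(243,266)),"A":((312,374),(285,352))}
top={"C":(480,-215),"B":(619,-142),"A":(605,-37)}
# white bars
for n,(c,nib) in C.items():
    m=np.zeros(g.shape,np.uint8); cv2.circle(m,c,33,1,-1)
    b=((m>0)&(g>150)&(img.min(2)>140)).astype(np.uint8); nn,l,s,_=cv2.connectedComponentsWithStats(b)
    # cap disc projected from candidate centres : refine by fitting dark disc boundary
    best=None
    for dx in range(-14,15,2):
        for dy in range(-14,15,2):
            X=np.array(top[n])/1000.+np.array([dx,dy])/1000.
            t=np.linspace(0,2*np.pi,60)
            r=lambda R,z: g[tuple(np.clip(np.round(proj("wrist",np.c_[X[0]+R*np.cos(t),X[1]+R*np.sin(t),0*t+z],k)).astype(int)[:,::-1].T,0,[[479],[639]]))]
            sc=r(.030,.145).clip(0,120).mean()-r(.024,.145).clip(0,120).mean()
            if best is None or sc>best[0]: best=(sc,*X)
    X=np.array(best[1:]); print(n,"disc fit",np.round(best,3),"click",back("wrist",c,.145,k)[0,:2].round(4))
    i=1+np.argmax(s[1:,4]); P=back("wrist",np.argwhere(l==i)[:,::-1],.145,k)[:,:2]
    u,sv,v=np.linalg.svd(P-P.mean(0),full_matrices=False); 
    e=P-P.mean(0); v0=v[0]; e1=P.mean(0)+v0*(e@v0).min(); e2=P.mean(0)+v0*(e@v0).max()
    if np.linalg.norm(e1-back("wrist",c,.145,k)[0,:2])>np.linalg.norm(e2-back("wrist",c,.145,k)[0,:2]): e1,e2=e2,e1
    pa=np.degrees(np.arctan2(*(e2-e1)[::-1])); N=back("wrist",nib,.1,k)[0,:2]
    nd=N-back("wrist",c,.145,k)[0,:2]; na=np.degrees(np.arctan2(nd[1],nd[0]))
    print("  bar",s[i,4],e1.round(4),e2.round(4),"pointer",pa.round(1),"nib",na.round(1),np.linalg.norm(nd).round(3),"cap angle",((pa-na)%360).round(1))
E
```

```text
C disc fit [25.572  0.478 -0.229] click [ 0.4809 -0.2266]
  bar 105 [ 0.4844 -0.2205] [ 0.5023 -0.2082] pointer 34.3 nib -25.0 0.039 cap angle 59.3
B disc fit [37.922  0.623 -0.148] click [ 0.6192 -0.1511]
  bar 354 [ 0.6591 -0.1657] [ 0.6273 -0.1091] pointer 119.3 nib -68.2 0.036 cap angle 187.6
A disc fit [ 4.6883e+01  6.1300e-01 -4.1000e-02] click [ 0.6088 -0.0511]
  bar 801 [ 0.6531 -0.0494] [ 0.5903 -0.0103] pointer 148.1 nib -20.7 0.035 cap angle 168.8
```

Request:
{"method": "play_rows", "body": {
  "commands": [-4,0,-15,0,0,0,-1,-4,0,-15,0,0,0,-1,-4,-1,-15,0,0,0,-1,-4,-1,-15,0,0,0,-1,-4,-1,-15,0,0,0,-1,-4,-1,-15,0,0,0,-1,-4,-1,-15,0,0,0,-1,-4,-1,-15,0,0,0,-1,-3,0,-15,0,0,0,-1,-2,0,-15,0,0,0,-1,0,0,-15,0,0,0,-1,0,0,-15,0,0,0,-1,0,0,-15,0,0,0,-1,0,0,-10,0,0,0,-1,0,0,-8,0,0,0,-1,0,0,0,0,0,0,1,0,0,0,0,0,0,1,0,0,0,0,0,0,1,0,0,0,0,0,0,1,0,0,0,0,0,0,1],
  "grip_force": 60
}}

```text
clock: 5.1
tool_pos: [0.4817, -0.2233, 0.1196]
tool_rot: [0.001, -0.545, 0.838, -0.001]
force: [1.1, -0.2, 4.3]
gripper_width: 0.0524
```

Request:
{"method": "play_rows", "body": {
  "commands": [0,0,0,0,0,0,1,0,0,0,0,0,0,1,0,0,0,0,0,0,1,0,0,0,0,0,0,1]
}}

```text
clock: 5.43
tool_pos: [0.4817, -0.2233, 0.1196]
tool_rot: [0.001, -0.545, 0.838, -0.001]
force: [0.1, -1.0, 6.0]
gripper_width: 0.0522
```

Request:
{"method": "play_rows", "body": {
  "commands": [0,0,0,0,0,-0.12,1,0,0,0,0,0,-0.12,1,0,0,0,0,0,-0.12,1,0,0,0,0,0,-0.12,1,0,0,0,0,0,-0.12,1,0,0,0,0,0,-0.12,1,0,0,0,0,0,-0.12,1,0,0,0,0,0,-0.12,1,0,0,0,0,0,0,1]
}}

```text
clock: 6.18
tool_pos: [0.4815, -0.223, 0.1196]
tool_rot: [0.001, -0.094, 0.996, -0.001]
force: [0.2, -0.7, 7.0]
gripper_width: 0.0523
```

```bash
cat > st.py <<'E'
from h import *
s=manip.sense(); q=s["tool_rot"]; x=np.array([q[1]**2-q[2]**2+q[0]**2-q[3]**2, 2*(q[1]*q[2]+q[0]*q[3])])
print("pos",np.round(s["tool_pos"],4),"yawx deg",np.degrees(np.arctan2(x[1],x[0])).round(1),"q1,q6",np.round(s["joint_pos"],3)[[0,5]],"F",np.round(s["force"],2),"T",np.round(s["torque"],3),"w",round(float(s["gripper_width"]),4),"t",s["clock"])
E
python3 st.py
```

```text
pos [ 0.4815 -0.223   0.1196] yawx deg -169.2 q1,q6 [-0.573 -0.762] F [ 0.25 -0.68  6.98] T [ 0.153 -0.011 -0.04 ] w 0.0523 t 6.1833
```

Request:
{"method": "play_rows", "body": {
  "commands": [0,0,0,0,0,-0.08,1,0,0,0,0,0,-0.08,1,0,0,0,0,0,-0.08,1,0,0,0,0,0,0,1]
}}

```text
clock: 6.52
tool_pos: [0.4815, -0.2229, 0.1196]
tool_rot: [0.001, 0.023, 1.0, -0.001]
force: [0.1, -0.2, 7.0]
gripper_width: 0.0524
```

```bash
python3 st.py
```

```text
pos [ 0.4815 -0.2229  0.1196] yawx deg 177.3 q1,q6 [-0.573 -0.526] F [ 0.07 -0.24  7.03] T [0.065 0.05  0.702] w 0.0524 t 6.5167
```

Request:
{"method": "play_rows", "body": {
  "commands": [0,0,0,0,0,-0.05,1,0,0,0,0,0,-0.05,1,0,0,0,0,0,0,1]
}}

```text
clock: 6.77
tool_pos: [0.4829, -0.2231, 0.1196]
tool_rot: [0.003, 0.074, 0.997, -0.0]
force: [5.7, 0.4, 3.3]
gripper_width: 0.0521
```

```bash
python3 st.py
```

```text
pos [ 0.4829 -0.2231  0.1196] yawx deg 171.6 q1,q6 [-0.573 -0.425] F [5.67 0.38 3.31] T [ 0.003 -1.033 -0.064] w 0.0521 t 6.7667
```

Request:
{"method": "play_rows", "body": {
  "commands": [0,0,0,0,0,0,-1,0,0,0,0,0,0,-1,0,0,0,0,0,0,-1,0,0,15,0,0,0,-1,0,0,20,0,0,0.1,-1,0,0,20,0,0,0.1,-1,14,8,20,0,0,0.1,-1,14,8,10,0,0,0.1,-1,14,8,0,0,0,0.1,-1,14,8,0,0,0,0.1,-1,14,8,0,0,0,0.1,-1,14,8,0,0,0,0.1,-1,14,7,0,0,0,0.1,-1,14,7,0,0,0,0.1,-1,14,7,-10,0,0,0.1,-1,14,7,-15,0,0,0.1,-1,0,0,-20,0,0,0,-1,0,0,-20,0,0,0,-1,0,0,-15,0,0,0,-1,0,0,-5,0,0,0,-1]
}}

```text
clock: 8.43
tool_pos: [0.618, -0.1457, 0.1148]
tool_rot: [-0.002, -0.503, 0.864, 0.002]
force: [-0.3, -0.1, 0.3]
gripper_width: 0.0854
```

Request:
{"method": "play_rows", "body": {
  "commands": [0,0,0,0,0,0,1,0,0,0,0,0,0,1,0,0,0,0,0,0,1,0,0,0,0,0,0,1,0,0,0,0,0,0,1,0,0,0,0,0,0,1]
}}

```text
clock: 8.93
tool_pos: [0.6243, -0.1489, 0.1212]
tool_rot: [0.002, -0.502, 0.865, -0.004]
force: [6.4, -4.1, -1.7]
gripper_width: 0.0522
```

```bash
python3 st.py
```

```text
pos [ 0.6243 -0.1489  0.1212] yawx deg -119.7 q1,q6 [-0.348 -1.401] F [ 6.44 -4.07 -1.67] T [-0.726 -1.041 -0.034] w 0.0522 t 8.9333
```

Request:
{"method": "play_rows", "body": {
  "commands": [0,0,0,0,0,-0.12,1,0,0,0,0,0,-0.12,1,0,0,0,0,0,-0.12,1,0,0,0,0,0,-0.12,1,0,0,0,0,0,-0.12,1,0,0,0,0,0,-0.12,1,0,0,0,0,0,-0.12,1,0,0,0,0,0,-0.12,1,0,0,0,0,0,-0.12,1,0,0,0,0,0,-0.12,1,0,0,0,0,0,-0.12,1,0,0,0,0,0,-0.12,1,0,0,0,0,0,-0.12,1,0,0,0,0,0,-0.12,1,0,0,0,0,0,-0.12,1,0,0,0,0,0,-0.12,1,0,0,0,0,0,-0.08,1,0,0,0,0,0,0,1]
}}

```text
clock: 10.43
tool_pos: [0.6242, -0.1455, 0.1211]
tool_rot: [0.003, 0.457, 0.89, 0.003]
force: [6.0, 4.5, 0.8]
gripper_width: 0.0518
```

```bash
python3 st.py
```

```text
pos [ 0.6242 -0.1455  0.1211] yawx deg 125.7 q1,q6 [-0.346  0.602] F [5.98 4.46 0.83] T [ 0.892 -1.085 -0.053] w 0.0518 t 10.4333
```

Request:
{"method": "play_rows", "body": {
  "commands": [0,0,0,0,0,-0.06,1,0,0,0,0,0,-0.06,1,0,0,0,0,0,-0.06,1,0,0,0,0,0,0,1]
}}

```text
clock: 10.77
tool_pos: [0.6245, -0.1453, 0.1211]
tool_rot: [0.003, 0.534, 0.845, 0.003]
force: [6.8, 5.4, 0.8]
gripper_width: 0.0519
```

```bash
python3 st.py
```

```text
pos [ 0.6245 -0.1453  0.1211] yawx deg 115.4 q1,q6 [-0.346  0.781] F [6.81 5.36 0.77] T [ 0.992 -1.237 -0.061] w 0.0519 t 10.7667
```

Request:
{"method": "play_rows", "body": {
  "commands": [0,0,0,0,0,-0.06,1,0,0,0,0,0,-0.06,1,0,0,0,0,0,0,1]
}}

```text
clock: 11.02
tool_pos: [0.6247, -0.1452, 0.1212]
tool_rot: [0.003, 0.584, 0.812, 0.004]
force: [7.2, 5.4, -0.3]
gripper_width: 0.052
```

```bash
python3 st.py
```

```text
pos [ 0.6247 -0.1452  0.1212] yawx deg 108.5 q1,q6 [-0.346  0.901] F [ 7.18  5.4  -0.31] T [ 1.03  -1.322 -0.059] w 0.052 t 11.0167
```

Request:
{"method": "play_rows", "body": {
  "commands": [0,0,0,0,0,-0.06,1,0,0,0,0,0,-0.06,1,0,0,0,0,0,0,1]
}}

```text
clock: 11.27
tool_pos: [0.6249, -0.1451, 0.1212]
tool_rot: [0.003, 0.629, 0.777, 0.004]
force: [7.4, 4.8, -0.0]
gripper_width: 0.0521
```

```bash
python3 st.py
```

```text
pos [ 0.6249 -0.1451  0.1212] yawx deg 102.0 q1,q6 [-0.346  1.016] F [ 7.4   4.82 -0.04] T [ 0.832 -1.425  1.949] w 0.0521 t 11.2667
```

Request:
{"method": "play_rows", "body": {
  "commands": [0,0,0,0,0,0,-1,0,0,0,0,0,0,-1,0,0,0,0,0,0,-1,0,0,15,0,0,0,-1,0,0,20,0,0,0.12,-1,0,0,20,0,0,0.12,-1,0,0,20,0,0,0.12,-1,0,5,20,0,0,0.12,-1,-1,8,0,0,0,0.12,-1,-1,8,0,0,0,0.12,-1,-1,8,0,0,0,0.12,-1,-1,8,0,0,0,0.12,-1,-1,8,0,0,0,0.12,-1,-1,8,0,0,0,0.12,-1,-1,8,0,0,0,0.12,-1,-1,8,0,0,0,0.12,-1,-1,8,0,0,0,0.12,-1,0,8,0,0,0,0.12,-1,0,8,0,0,0,0.12,-1,0,8,0,0,0,0.12,-1]
}}

```text
clock: 12.93
tool_pos: [0.6112, -0.0456, 0.2137]
tool_rot: [-0.0, -0.276, 0.961, -0.0]
force: [-0.2, -0.3, 0.6]
gripper_width: 0.0853
```

Request:
{"method": "play_rows", "body": {
  "commands": [0,8,0,0,0,0.12,-1,0,0,0,0,0,0.12,-1,0,0,0,0,0,0.12,-1,0,0,0,0,0,0.12,-1,0,0,-15,0,0,0,-1,0,0,-15,0,0,0,-1,0,0,-20,0,0,0,-1,0,0,-20,0,0,0,-1,0,0,-20,0,0,0,-1,0,0,-5,0,0,0,-1,0,0,0,0,0,0,-1,0,0,0,0,0,0,1,0,0,0,0,0,0,1,0,0,0,0,0,0,1,0,0,0,0,0,0,1,0,0,0,0,0,0,1,0,0,0,0,0,0,1,0,0,0,0,0,0,1]
}}

```text
clock: 14.43
tool_pos: [0.6141, -0.0387, 0.1209]
tool_rot: [0.002, -0.494, 0.87, -0.002]
force: [2.4, -2.2, 6.2]
gripper_width: 0.0523
```

```bash
python3 st.py
```

```text
pos [ 0.6141 -0.0387  0.1209] yawx deg -120.8 q1,q6 [-0.182 -1.215] F [ 2.35 -2.24  6.25] T [-0.464 -0.371  0.032] w 0.0523 t 14.4333
```

Request:
{"method": "play_rows", "body": {
  "commands": [0,0,0,0,0,-0.12,1,0,0,0,0,0,-0.12,1,0,0,0,0,0,-0.12,1,0,0,0,0,0,-0.12,1,0,0,0,0,0,-0.12,1,0,0,0,0,0,-0.12,1,0,0,0,0,0,-0.12,1,0,0,0,0,0,-0.12,1,0,0,0,0,0,-0.12,1,0,0,0,0,0,-0.12,1,0,0,0,0,0,-0.12,1,0,0,0,0,0,-0.12,1,0,0,0,0,0,-0.12,1,0,0,0,0,0,-0.12,1,0,0,0,0,0,-0.12,1,0,0,0,0,0,-0.12,1,0,0,0,0,0,-0.12,1,0,0,0,0,0,0,1]
}}

```text
clock: 15.93
tool_pos: [0.6141, -0.0403, 0.1209]
tool_rot: [0.004, 0.485, 0.875, -0.001]
force: [1.6, -6.5, 5.4]
gripper_width: 0.052
```

```bash
python3 st.py
```

```text
pos [ 0.6141 -0.0403  0.1209] yawx deg 122.0 q1,q6 [-0.183  0.829] F [ 1.63 -6.52  5.44] T [-1.385 -0.214 -0.149] w 0.052 t 15.9333
```

Request:
{"method": "play_rows", "body": {
  "commands": [0,0,0,0,0,-0.06,1,0,0,0,0,0,-0.06,1,0,0,0,0,0,-0.06,1,0,0,0,0,0,0,1]
}}

```text
clock: 16.27
tool_pos: [0.6139, -0.0404, 0.1209]
tool_rot: [0.004, 0.561, 0.828, -0.001]
force: [2.4, -5.8, 6.1]
gripper_width: 0.0524
```

```bash
python3 st.py
```

```text
pos [ 0.6139 -0.0404  0.1209] yawx deg 111.8 q1,q6 [-0.183  1.007] F [ 2.43 -5.82  6.12] T [-1.376 -0.158 -0.053] w 0.0524 t 16.2667
```

Request:
{"method": "play_rows", "body": {
  "commands": [0,0,0,0,0,-0.06,1,0,0,0,0,0,-0.06,1,0,0,0,0,0,0,1]
}}

```text
clock: 16.52
tool_pos: [0.6138, -0.0404, 0.1209]
tool_rot: [0.004, 0.609, 0.793, -0.001]
force: [1.1, -6.0, 6.4]
gripper_width: 0.0526
```

```bash
python3 st.py
```

```text
pos [ 0.6138 -0.0404  0.1209] yawx deg 104.9 q1,q6 [-0.183  1.127] F [ 1.07 -5.99  6.37] T [-1.386 -0.06  -0.134] w 0.0526 t 16.5167
```

Request:
{"method": "play_rows", "body": {
  "commands": [0,0,0,0,0,-0.06,1,0,0,0,0,0,-0.06,1,0,0,0,0,0,0,1]
}}

```text
clock: 16.77
tool_pos: [0.6137, -0.0404, 0.1209]
tool_rot: [0.004, 0.656, 0.755, -0.001]
force: [0.8, -7.6, 6.2]
gripper_width: 0.0525
```

```bash
python3 st.py
```

```text
pos [ 0.6137 -0.0404  0.1209] yawx deg 98.0 q1,q6 [-0.183  1.247] F [ 0.79 -7.64  6.22] T [-1.392 -0.021 -0.12 ] w 0.0525 t 16.7667
```

Request:
{"method": "play_rows", "body": {
  "commands": [0,0,0,0,0,-0.06,1,0,0,0,0,0,-0.06,1,0,0,0,0,0,0,1]
}}

```text
clock: 17.02
tool_pos: [0.6135, -0.0404, 0.1209]
tool_rot: [0.004, 0.7, 0.714, -0.001]
force: [0.8, -7.0, 6.5]
gripper_width: 0.0523
```

```bash
python3 st.py
```

```text
pos [ 0.6135 -0.0404  0.1209] yawx deg 91.2 q1,q6 [-0.183  1.367] F [ 0.75 -6.96  6.54] T [-1.413  0.121  0.04 ] w 0.0523 t 17.0167
```

Request:
{"method": "play_rows", "body": {
  "commands": [0,0,0,0,0,-0.06,1,0,0,0,0,0,0,1]
}}

```text
clock: 17.18
tool_pos: [0.6136, -0.0394, 0.1209]
tool_rot: [0.003, 0.72, 0.694, 0.0]
force: [0.4, -5.3, 6.7]
gripper_width: 0.0522
```

```bash
python3 st.py
```

```text
pos [ 0.6136 -0.0394  0.1209] yawx deg 87.9 q1,q6 [-0.183  1.424] F [ 0.41 -5.33  6.68] T [-0.84  -0.033  0.8  ] w 0.0522 t 17.1833
```

Request:
{"method": "play_rows", "body": {
  "commands": [0,0,0,0,0,-0.06,1,0,0,0,0,0,0,1]
}}

```text
clock: 17.35
tool_pos: [0.6139, -0.0375, 0.1207]
tool_rot: [0.002, 0.74, 0.672, 0.002]
force: [1.1, -0.2, 6.1]
gripper_width: 0.0521
```

```bash
python3 st.py
python3 - <<'E'
from h import *
a=manip.read_camera("wrist"); cv2.imwrite("pics/w2.png",a[...,::-1])
E
```

```text
pos [ 0.6139 -0.0375  0.1207] yawx deg 84.5 q1,q6 [-0.182  1.486] F [ 1.13 -0.18  6.1 ] T [ 0.106 -0.39   0.22 ] w 0.0521 t 17.35
```

View pics/w2.png

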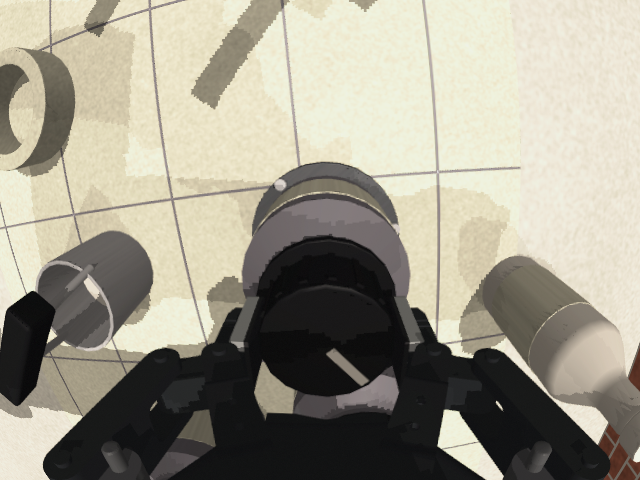

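Request:
{"method": "play_rows", "body": {
  "commands": [0,0,0,0,0,0,-1,0,0,0,0,0,0,-1,0,0,0,0,0,0,-1,0,0,15,0,0,0,-1,0,0,25,0,0,0,-1,0,0,25,0,0,0,-1,0,0,25,0,0,0,-1,-7,-16,15,0,0,0,-1,-7,-16,15,0,0,0,-1,-7,-16,15,0,0,0,-1,-7,-16,15,0,0,0,-1,-7,-16,15,0,0,0,-1,-7,-16,15,0,0,0,-1,-7,-16,15,0,0,0,-1,-7,-16,15,0,0,0,-1,-7,-16,15,0,0,0,-1,0,-16,15,0,0,0,-1,0,0,0,0,0,0,-1,0,0,0,0,0,0,-1,0,0,0,0,0,0,-1]
}}

```text
clock: 19.07
tool_pos: [0.5482, -0.1969, 0.3572]
tool_rot: [-0.001, 0.74, 0.672, -0.0]
force: [-0.4, 0.7, 0.4]
gripper_width: 0.0854
```

```bash
python3 st.py
python3 - <<'E'
from h import *
k=manip.get_calibration("wrist"); a=manip.read_camera("wrist"); np.savez("w3.npz",img=a,**k)
b=manip.read_camera("top"); cv2.imwrite("pics/w3.png",a[...,::-1]); np.save("top3.npy",b)
E
```

```text
pos [ 0.5482 -0.1969  0.3572] yawx deg 84.5 q1,q6 [-0.472  1.195] F [-0.44  0.73  0.39] T [-0.035  0.009  0.025] w 0.0854 t 19.0667
```

View pics/w3.png

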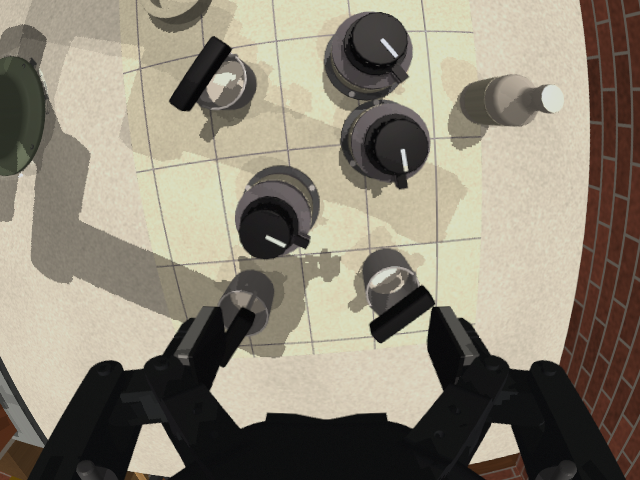

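The picture shows all three pointers covering their nibs: caps at (378,40), (397,146) and (268,231), with no nib visible beside a pointer. Next I'll measure the pail grips in the wrist and top views and the hook arms in the top view.

```bash
cat > m.py <<'E'
from h import *
def rect(cam,p,z,k):
    P=back(cam,p,z,k)[:,:2]*1000; r=cv2.minAreaRect(P.astype(np.float32)); v=np.linalg.svd(P-P.mean(0),full_matrices=False)[2]
    return "n",len(P),"mean",P.mean(0).round(1),"rect",np.round(r[0],1),np.round(r[1],1),"deg",(np.degrees(np.arctan2(v[0,1],v[0,0]))%180).round(1)
def comps(cam,img,b,z,k,amin):
    n,l,s,c=cv2.connectedComponentsWithStats(b.astype(np.uint8))
    for i in range(1,n):
        if s[i,4]>=amin: print("  ",s[i,:4],*rect(cam,np.argwhere(l==i)[:,::-1],z,k))
E
python3 - <<'E'
from m import *
d=np.load("w3.npz"); k={q:d[q] for q in("R","t","camera_matrix")}; img=d["img"]; g=img.mean(2)
for n,(x0,y0,x1,y1) in {"P1":(165,30,240,115),"P0":(365,280,437,345)}.items():
    m=np.zeros(g.shape,bool); m[y0:y1,x0:x1]=True
    print(n); comps("wrist",img,m&(g<35),.140,k,150)
T=np.load("top3.npy"); g=T.mean(2); k=manip.get_calibration("top")
d=[x for x in manip.silhouettes("top","rack") if x["pixels"].sum()>3000][0]; m=d["pixels"]
print("rack g pct",np.percentile(g[m],[5,25,50,75,90,97]))
comps("top",T,m&(g>95),.235,k,60)
print("beam/all",*rect("top",np.argwhere(m&(g<70))[:,::-1],.0,k))
m=np.zeros(g.shape,bool); m[150:310,310:490]=True
print("grips top"); comps("top",T,m&(g<42),.146,k,60)
E
```

```text
P1
   [170  37  61  74] n 1450 mean [435.  -55.5] rect [437.2 -52.6] [79.  26.3] deg 45.7
P0
   [370 286  65  57] n 1557 mean [ 620.6 -330.4] rect [ 619.4 -331.1] [81.  30.7] deg 36.7
   [428 307   9  38] n 272 mean [ 658.5 -354.6] rect [ 657.4 -352.4] [10.  52.5] deg 89.1
rack g pct [ 43.          65.33333333  72.33333333 111.66666667 155.66666667
 158.66666667]
   [227 180  40  38] n 498 mean [611.3 184.6] rect [610.4 184.7] [114.7  26.8] deg 48.0
   [139 214  52  64] n 131 mean [495.3 382.7] rect [501.4 379.5] [ 31.1 185.2] deg 142.6
   [193 218  41  38] n 511 mean [520.2 262.7] rect [520.4 262.5] [116.7  25.9] deg 48.1
   [159 256  42  40] n 553 mean [427.2 339.1] rect [426.  341.8] [120.8  31.8] deg 47.8
beam/all n 2292 mean [567.7 328.3] rect [552.5 336.7] [107.5 414.8] deg 136.4
grips top
   [407 160  41  73] n 595 mean [ 639.3 -252. ] rect [ 635.8 -244.1] [ 38.  206.2] deg 150.1
   [370 188  29  26] n 398 mean [ 616.6 -143.6] rect [ 617.3 -143.5] [63.8 59.8] deg 50.5
   [329 196  24  21] n 204 mean [597.6 -42.2] rect [602.8 -39.1] [50.4 57.9] deg 105.1
   [333 263  24  23] n 165 mean [431.7 -52.2] rect [433.4 -51.5] [72.4 15.9] deg 47.8
   [459 275  18  18] n 158 mean [ 410.7 -355.1] rect [ 409.8 -354.5] [49.3 24.1] deg 46.8
```

Request:
{"method": "play_rows", "body": {
  "commands": [-1,25,3,0,0,0,-1,-1,25,3,0,0,0,-1,-1,25,3,0,0,0,-1,-1,25,3,0,0,0,-1,-1,25,3,0,0,0,-1,-1,25,3,0,0,0,-1,-1,25,3,0,0,0,-1,-1,25,3,0,0,0,-1,-1,25,3,0,0,0,-1,-1,25,3,0,0,0,-1,-1,25,3,0,0,0,-1,-1,25,3,0,0,0,-1,-1,25,3,0,0,0,-1,-1,25,3,0,0,0,-1,-1,25,0,0,0,0,-1,-1,25,0,0,0,0,-1,0,0,0,0,0,0,-1,0,0,0,0,0,0,-1,0,0,0,0,0,0,-1,0,0,0,0,0,0,-1]
}}

```text
clock: 20.88
tool_pos: [0.5324, 0.2018, 0.4]
tool_rot: [-0.0, 0.74, 0.672, -0.0]
force: [0.1, -0.5, 0.4]
gripper_width: 0.0853
```

```bash
python3 st.py
python3 - <<'E'
from m import *
k=manip.get_calibration("wrist"); a=manip.read_camera("wrist"); np.savez("w4.npz",img=a,**k); cv2.imwrite("pics/w4.png",a[...,::-1])
g=a.mean(2); print(k["t"], -k["R"].T@k["t"])
for X in ((.6127,.1873),(.5227,.2651),(.430,.342)):
    print(proj("wrist",[[*X,.235]],k).round(1))
E
```

```text
pos [0.5324 0.2018 0.4   ] yawx deg 84.5 q1,q6 [0.233 1.9  ] F [ 0.06 -0.51  0.43] T [-0.014 -0.047 -0.047] w 0.0853 t 20.8833
[-0.51094041  0.14674084  0.62049263] [0.54087146 0.28330233 0.54295665]
[[417.9 224.5]]
[[306.2 144.1]]
[[188.7  70.7]]
```

View pics/w4.png

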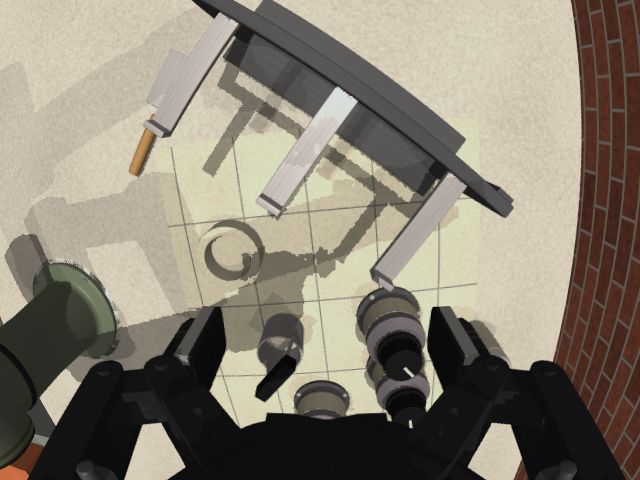

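```bash
cat > hooks.py <<'E'
from m import *
from scipy.optimize import least_squares
d=np.load("w4.npz"); k={q:d[q] for q in("R","t","camera_matrix")}; a=d["img"]
be=back("wrist",[(457,181.5),(347,91.5),(228,19.5)],.235,k)[:,:2]; ti=back("wrist",[(381,273),(270.5,205),(158,127.5)],.235,k)[:,:2]
print(be.round(4),ti.round(4)); off=np.array([-.12,0,.12])  # hook order along y: A=0.6127.. is y smallest
def f(p):
    c,s=np.cos(p[2]),np.sin(p[2]); u=np.array([c,s]); v=np.array([-s,c]); H=p[:2]+off[:,None]*v
    return np.r_[(be-H)@v,(ti-H)@v,((ti-H)@u+.057)]
r=least_squares(f,[.52,.265,.87]); p=r.x; print(p.round(4),np.degrees(p[2]).round(2),(r.fun*1000).round(1))
c,s=np.cos(p[2]),np.sin(p[2]); H=p[:2]+off[:,None]*np.array([-s,c]); print(H.round(4)); np.savez("hook.npz",H=H,yaw=p[2])
o=a.copy()
for h in H:
    q=[[*(h+x*np.array([c,s])+y*np.array([-s,c])),.235] for x,y in((-.055,-.011),(.049,-.011),(.049,.011),(-.055,.011))]
    cv2.polylines(o,[np.round(proj("wrist",q,k)).astype(int)],True,(255,0,0),1)
cv2.imwrite("pics/ov4.png",cv2.resize(o[0:300,120:520],None,fx=2,fy=2)[...,::-1])
T=np.load("top3.npy"); kt=manip.get_calibration("top"); print("top proj",proj("top",np.c_[H,[.235]*3],kt).round(1))
E
python3 hooks.py
```

```text
[[0.6497 0.2233]
 [0.56   0.3054]
 [0.4686 0.3806]] [[0.5776 0.1445]
 [0.4866 0.2169]
 [0.3948 0.2981]]
[0.5239 0.2627 0.8636] 49.48 [-1.2  0.3 -1.3  2.4 -1.4  1.2  2.  -2.   0. ]
[[0.6151 0.1847]
 [0.5239 0.2627]
 [0.4327 0.3406]]
top proj [[246.5 196.5]
 [213.1 234.7]
 [179.6 273.1]]
```

View pics/ov4.png

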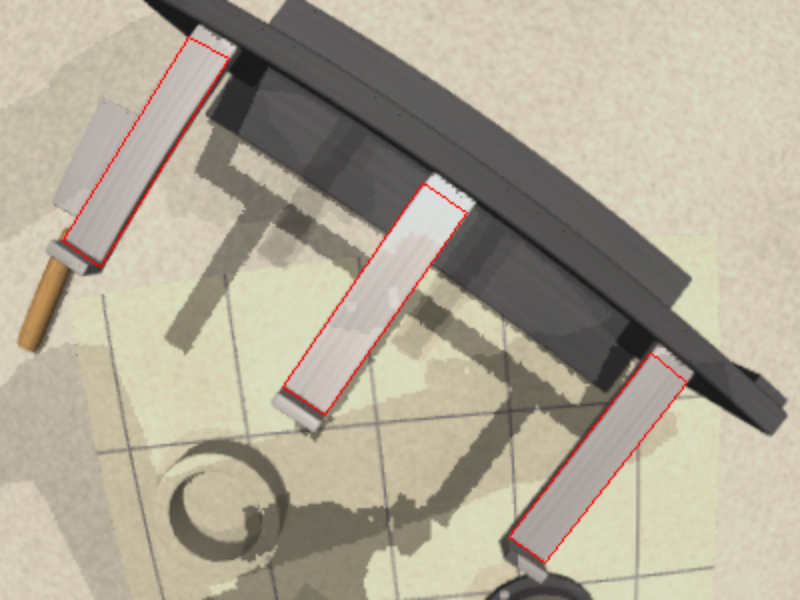

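The overlay matches all three hook arms to within about 2 mm. Next is pail P1, checked from a hover above it.

Request:
{"method": "play_rows", "body": {
  "commands": [-7,-18,-8,0,0,-0.047,-1,-7,-18,-8,0,0,-0.047,-1,-7,-18,-8,0,0,-0.047,-1,-7,-18,-8,0,0,-0.047,-1,-7,-18,-8,0,0,-0.047,-1,-7,-18,-8,0,0,-0.047,-1,-7,-18,-8,0,0,-0.047,-1,-7,-18,-8,0,0,-0.047,-1,-7,-18,-8,0,0,-0.047,-1,-7,-18,-8,0,0,-0.047,-1,-7,-18,-8,0,0,-0.047,-1,-7,-18,-8,0,0,-0.047,-1,-7,-18,-8,0,0,-0.047,-1,-7,-18,-8,0,0,-0.047,-1,0,0,0,0,0,0,-1,0,0,0,0,0,0,-1,0,0,0,0,0,0,-1]
}}

```text
clock: 22.35
tool_pos: [0.4347, -0.0497, 0.2887]
tool_rot: [0.0, 0.918, 0.397, 0.0]
force: [0.5, 0.2, 0.6]
gripper_width: 0.0855
```

```bash
python3 st.py; cat > pw.py <<'E'
# fit pail grip in the wrist view: model = top face rectangle 80x20 at z=.146; silhouette of grip box
from m import *
import sys
from scipy.optimize import minimize
x0,y0,a0=float(sys.argv[1]),float(sys.argv[2]),np.radians(float(sys.argv[3])); cams=sys.argv[4].split(","); name=sys.argv[5]
D=[]
for c in cams:
    k=manip.get_calibration(c); im=manip.read_camera(c); D.append((c,k,im,cv2.GaussianBlur((im.mean(2)<(36 if c=="wrist" else 45)).astype(np.float32),(0,0),1)))
def hull(c,k,p):
    ca,sa=np.cos(p[2]),np.sin(p[2]); q=[[p[0]+l*ca-w*sa,p[1]+l*sa+w*ca,z] for l in(-.04,.04) for w in(-.01,.01) for z in(.120,.146)]
    return cv2.convexHull(proj(c,q,k).astype(np.float32))
def cost(v):
    p=[x0+v[0]/1000,y0+v[1]/1000,a0+v[2]/50]; t=0
    for c,k,im,dk in D:
        h=hull(c,k,p); m=np.zeros(dk.shape,np.uint8); cv2.fillConvexPoly(m,np.round(h*16).astype(int),1,shift=4)
        o=cv2.dilate(m,np.ones((7,7)))-m
        t-=(dk[m>0].mean()-dk[o>0].mean())
    return t
best=min((cost([dx,dy,da]),dx,dy,da) for dx in range(-40,41,5) for dy in range(-40,41,5) for da in range(-10,11,5))
r=minimize(cost,best[1:],method="Nelder-Mead",options=dict(initial_simplex=np.array(best[1:])+np.array([[0,0,0],[4,0,0],[0,4,0],[0,0,4]])))
p=[x0+r.x[0]/1000,y0+r.x[1]/1000,a0+r.x[2]/50]; print("grip xy",np.round(p[:2],4),"deg",np.degrees(p[2]).round(1),"score",-r.fun/len(D))
for c,k,im,dk in D:
    o=im.copy(); cv2.polylines(o,[np.round(hull(c,k,p)).astype(int)],True,(255,0,0),1); cv2.imwrite(f"pics/{name}_{c}.png",o[...,::-1])
E
python3 pw.py .435 -.052 47 wrist p1
```

```text
pos [ 0.4347 -0.0497  0.2887] yawx deg 46.8 q1,q6 [-0.283  2.042] F [0.48 0.19 0.64] T [ 0.024  0.003 -0.011] w 0.0855 t 22.35
grip xy [ 0.4363 -0.0507] deg 47.4 score 0.8490237593650818
```

View pics/p1_wrist.png

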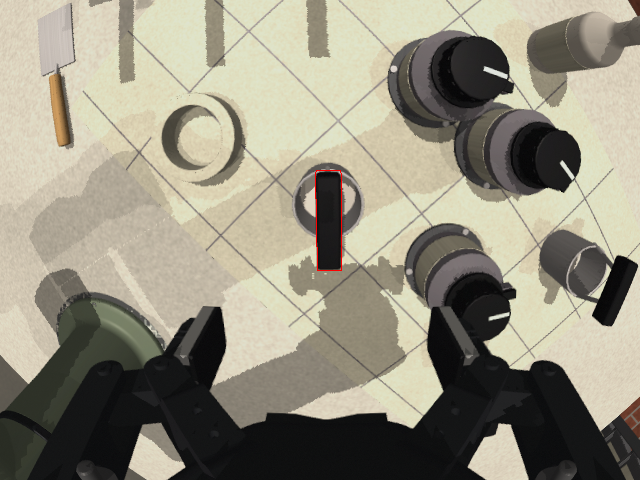

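Request:
{"method": "play_rows", "body": {
  "commands": [2,-1,-15,0,0,0.01,-1,0,0,-18,0,0,0,-1,0,0,-18,0,0,0,-1,0,0,-18,0,0,0,-1,0,0,-18,0,0,0,-1,0,0,-18,0,0,0,-1,0,0,-18,0,0,0,-1,0,0,-18,0,0,0,-1,0,0,-14,0,0,0,-1,0,0,-12,0,0,0,-1,0,0,0,0,0,0,-1,0,0,0,0,0,0,1,0,0,0,0,0,0,1,0,0,0,0,0,0,1,0,0,0,0,0,0,1,0,0,0,0,0,0,1,0,0,0,0,0,0,1,0,0,0,0,0,0,1,0,0,0,0,0,0,1,0,0,0,0,0,0,1]
}}

```text
clock: 24.07
tool_pos: [0.4368, -0.0504, 0.122]
tool_rot: [0.0, 0.916, 0.402, 0.0]
force: [-1.4, 1.9, 5.2]
gripper_width: 0.0187
```

```bash
python3 st.py
```

```text
pos [ 0.4368 -0.0504  0.122 ] yawx deg 47.4 q1,q6 [-0.283  2.031] F [-1.41  1.85  5.18] T [0.22  0.224 0.026] w 0.0187 t 24.0667
```

Request:
{"method": "play_rows", "body": {
  "commands": [0,0,8,0,0,0,1,0,0,20,0,0,0,1,0,0,20,0,0,0,1,0,0,20,0,0,0,1,0,0,20,0,0,0,1,0,0,20,0,0,0,1,0,0,20,0,0,0,1,0,0,20,0,0,0,1,-5,19,0,0,0,0.1,1,-5,19,0,0,0,0.1,1,-5,19,0,0,0,0.1,1,-5,19,0,0,0,0.1,1,-5,19,0,0,0,0.1,1,-5,19,0,0,0,0.1,1,-5,19,0,0,0,0.1,1,-5,19,0,0,0,0.1,1,-5,19,0,0,0,0.1,1,-5,19,0,0,0,0.1,1,-5,19,0,0,0,0.1,1]
}}

```text
clock: 25.65
tool_pos: [0.3806, 0.1591, 0.2693]
tool_rot: [-0.0, 0.569, 0.822, -0.0]
force: [1.0, -0.1, -3.5]
gripper_width: 0.0186
```

Request:
{"method": "play_rows", "body": {
  "commands": [-5,19,0,0,0,0.1,1,-4,19,0,0,0,0.1,1,-4,20,0,0,0,0.1,1,-4,20,0,0,0,0.1,1,-4,20,0,0,0,0.107,1,0,0,0,0,0,0,1,0,0,0,0,0,0,1,0,0,0,0,0,0,1,0,0,0,0,0,0,1]
}}

```text
clock: 26.4
tool_pos: [0.3604, 0.2557, 0.2692]
tool_rot: [-0.0, 0.347, 0.938, -0.0]
force: [-0.0, -0.2, -3.6]
gripper_width: 0.019
```

```bash
python3 st.py
python3 - <<'E'
from h import *
a=manip.read_camera("wrist"); b=manip.read_camera("scene"); h=np.hstack([a[::1,::1][:,:],cv2.resize(b[120:320,330:530],(480,480))])
cv2.imwrite("pics/c1.png",cv2.resize(h,(800,343))[...,::-1])
E
```

```text
pos [0.3604 0.2557 0.2692] yawx deg 139.4 q1,q6 [0.45  1.159] F [-0.01 -0.22 -3.56] T [ 0.098  0.016 -0.009] w 0.019 t 26.4
```

View pics/c1.png

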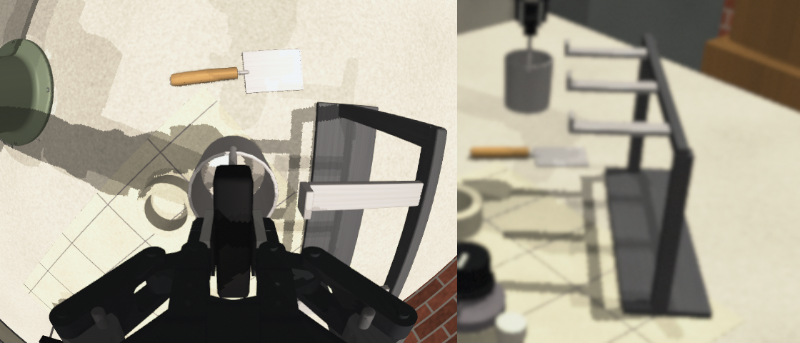

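Request:
{"method": "play_rows", "body": {
  "commands": [7,8,0,0,0,0,1,7,8,0,0,0,0,1,7,8,0,0,0,0,1,7,9,0,0,0,0,1,7,9,0,0,0,0,1,7,8,0,0,0,0,1,7,8,0,0,0,0,1,7,8,0,0,0,0,1,7,9,0,0,0,0,1,7,9,0,0,0,0,1,0,0,0,0,0,0,1,0,0,0,0,0,0,1,0,0,-8,0,0,0,1,0,0,-8,0,0,0,1,0,0,-6,0,0,0,1,0,0,-4,0,0,0,1,0,0,0,0,0,0,1,0,0,0,0,0,0,1]
}}

```text
clock: 28.0
tool_pos: [0.4302, 0.3402, 0.243]
tool_rot: [-0.0, 0.347, 0.938, -0.0]
force: [1.0, 1.0, -3.1]
gripper_width: 0.0187
```

```bash
python3 st.py
```

```text
pos [0.4302 0.3402 0.243 ] yawx deg 139.4 q1,q6 [0.534 1.242] F [ 1.01  0.96 -3.13] T [ 0.024 -0.021 -0.027] w 0.0187 t 28.0
```

Next I'll lower in 2 mm steps, checking the force.

Request:
{"method": "play_rows", "body": {
  "commands": [0,0,-2,0,0,0,1,0,0,-2,0,0,0,1,0,0,-1,0,0,0,1,0,0,0,0,0,0,1]
}}

```text
clock: 28.33
tool_pos: [0.4304, 0.3404, 0.2381]
tool_rot: [-0.0, 0.347, 0.938, -0.0]
force: [-0.4, -0.9, -2.5]
gripper_width: 0.019
```

Request:
{"method": "play_rows", "body": {
  "commands": [0,0,-1,0,0,0,1,0,0,-1,0,0,0,1,0,0,0,0,0,0,1]
}}

```text
clock: 28.58
tool_pos: [0.4306, 0.3406, 0.237]
tool_rot: [0.0, 0.347, 0.938, 0.0]
force: [-2.1, -0.4, 1.7]
gripper_width: 0.019
```

Request:
{"method": "play_rows", "body": {
  "commands": [0,0,0,0,0,0,0,0,0,0,0,0,0,0,0,0,0,0,0,0,0,0,0,0,0,0,0,0,0,0,3,0,0,0,0,0,0,10,0,0,0,0,0,0,20,0,0,0,0,0,0,20,0,0,0,0,0,0,25,0,0,0,0,0,0,25,0,0,0,0,0,0,20,0,0,0,0]
}}

```text
clock: 29.5
tool_pos: [0.4307, 0.3406, 0.3623]
tool_rot: [0.001, 0.347, 0.938, 0.001]
force: [0.6, 0.1, 0.6]
gripper_width: 0.0427
```

```bash
python3 st.py
python3 - <<'E'
from h import *
a=manip.read_camera("wrist"); b=manip.read_camera("scene"); h=np.hstack([a,cv2.resize(b[120:320,330:530],(480,480))])
cv2.imwrite("pics/c2.png",cv2.resize(h,(800,343))[...,::-1])
E
```

```text
pos [0.4307 0.3406 0.3623] yawx deg 139.4 q1,q6 [0.535 1.242] F [0.63 0.09 0.58] T [ 0.009  0.021 -0.025] w 0.0427 t 29.5
```

View pics/c2.png

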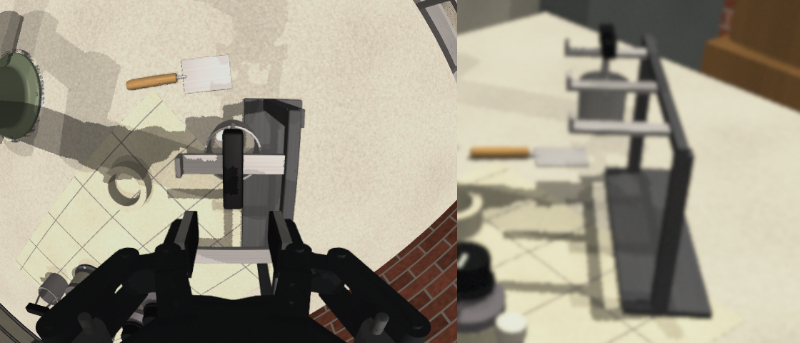

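P1 hangs on the far hook, upright and released. Next is P2.

Request:
{"method": "play_rows", "body": {
  "commands": [0,-34,0,0,0,-0.08,-1,0,-34,0,0,0,-0.08,-1,0,-34,0,0,0,-0.08,-1,0,-34,0,0,0,-0.08,-1,0,-34,0,0,0,-0.08,-1,0,-34,0,0,0,-0.08,-1,0,-34,0,0,0,-0.08,-1,0,-34,0,0,0,-0.08,-1,0,-34,0,0,0,-0.08,-1,0,-34,0,0,0,-0.08,-1,0,-34,-7,0,0,-0.08,-1,0,-34,-7,0,0,-0.08,-1,0,-34,-7,0,0,-0.08,-1,0,-34,-7,0,0,-0.08,-1,0,-34,-7,0,0,-0.08,-1,0,-34,-7,0,0,-0.08,-1,0,-34,-7,0,0,-0.08,-1,-2,-34,-7,0,0,-0.08,-1,-4,-34,-7,0,0,-0.08,-1,-4,-34,-7,0,0,-0.05,-1]
}}

```text
clock: 31.27
tool_pos: [0.42, -0.3411, 0.2887]
tool_rot: [-0.0, 0.909, 0.417, -0.0]
force: [0.6, 0.4, -0.1]
gripper_width: 0.0853
```

Request:
{"method": "play_rows", "body": {
  "commands": [0,0,0,0,0,0,-1,0,0,0,0,0,0,-1,0,0,0,0,0,0,-1]
}}

```text
clock: 31.52
tool_pos: [0.4202, -0.339, 0.289]
tool_rot: [-0.001, 0.908, 0.419, 0.0]
force: [-0.2, 1.7, 0.6]
gripper_width: 0.0856
```

```bash
python3 st.py; python3 pw.py .418 -.344 50 wrist p2
```

```text
pos [ 0.4202 -0.339   0.289 ] yawx deg 49.5 q1,q6 [-0.816  1.462] F [-0.18  1.67  0.55] T [-0.011 -0.039 -0.005] w 0.0856 t 31.5167
grip xy [ 0.4219 -0.3482] deg 51.4 score 0.841000497341156
```

View pics/p2_wrist.png

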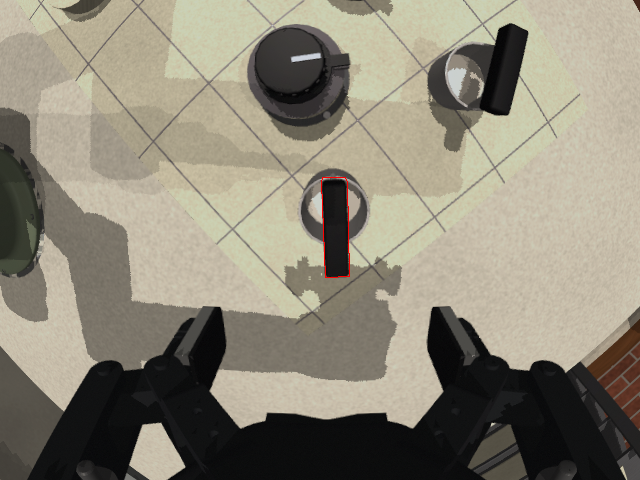

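Request:
{"method": "play_rows", "body": {
  "commands": [1,-5,-15,0,0,0.02,-1,1,-4,-18,0,0,0.013,-1,0,0,-18,0,0,0,-1,0,0,-18,0,0,0,-1,0,0,-18,0,0,0,-1,0,0,-18,0,0,0,-1,0,0,-18,0,0,0,-1,0,0,-18,0,0,0,-1,0,0,-14,0,0,0,-1,0,0,-12,0,0,0,-1,0,0,0,0,0,0,-1,0,0,0,0,0,0,1,0,0,0,0,0,0,1,0,0,0,0,0,0,1,0,0,0,0,0,0,1,0,0,0,0,0,0,1,0,0,0,0,0,0,1,0,0,0,0,0,0,1,0,0,0,0,0,0,1,0,0,0,0,0,0,1]
}}

```text
clock: 33.23
tool_pos: [0.4225, -0.3486, 0.123]
tool_rot: [0.0, 0.901, 0.433, 0.0]
force: [-0.9, 1.0, 5.5]
gripper_width: 0.0187
```

```bash
python3 st.py
```

```text
pos [ 0.4225 -0.3486  0.123 ] yawx deg 51.4 q1,q6 [-0.825  1.42 ] F [-0.91  1.    5.51] T [0.361 0.381 0.008] w 0.0187 t 33.2333
```

Request:
{"method": "play_rows", "body": {
  "commands": [0,0,8,0,0,0,1,0,0,20,0,0,0,1,0,0,22,0,0,0,1,0,0,25,0,0,0,1,0,0,25,0,0,0,1,0,0,25,0,0,0,1,0,0,25,0,0,0,1,0,0,25,0,0,0,1,1,15,20,0,0,0.07,1,1,24,5,0,0,0.07,1,1,24,0,0,0,0.07,1,1,24,0,0,0,0.07,1,1,24,0,0,0,0.07,1,1,24,0,0,0,0.07,1,1,24,0,0,0,0.07,1,1,24,0,0,0,0.07,1,1,24,0,0,0,0.07,1,1,24,0,0,0,0.07,1,1,24,0,0,0,0.07,1,1,24,0,0,0,0.07,1]
}}

```text
clock: 34.9
tool_pos: [0.434, -0.0683, 0.3223]
tool_rot: [-0.0, 0.645, 0.764, -0.0]
force: [-0.1, 0.5, -3.0]
gripper_width: 0.0189
```

Request:
{"method": "play_rows", "body": {
  "commands": [1,24,0,0,0,0.07,1,2,24,0,0,0,0.07,1,2,24,0,0,0,0.07,1,2,24,0,0,0,0.07,1,2,24,0,0,0,0.07,1,2,24,0,0,0,0.07,1,2,24,0,0,0,0.07,1,2,24,-10,0,0,0.07,1,2,24,-10,0,0,0.07,1,1,24,-10,0,0,0.07,1,0,8,-12,0,0,0,1,0,0,-12,0,0,0,1,0,0,0,0,0,0,1,0,0,0,0,0,0,1,0,0,0,0,0,0,1]
}}

```text
clock: 36.15
tool_pos: [0.4527, 0.1782, 0.2689]
tool_rot: [0.0, 0.345, 0.938, 0.0]
force: [-0.0, 0.2, -2.8]
gripper_width: 0.0186
```

```bash
cat > hk.py <<'E'
from h import *
import sys
d=np.load("hook.npz"); i=int(sys.argv[1]); y=float(d["yaw"]); s=manip.sense(); p=np.array(s["tool_pos"]); e=p[:2]-d["H"][i]
u=np.array([np.cos(y),np.sin(y)]); v=np.array([-u[1],u[0]])
print("hook frame mm",(e@u*1000).round(1),(e@v*1000).round(1),"need xy",(-e*1000).round(1),"z",p[2].round(4))
E
python3 st.py; python3 hk.py 1
```

```text
pos [0.4527 0.1782 0.2689] yawx deg 139.6 q1,q6 [0.223 0.928] F [-0.02  0.19 -2.82] T [ 0.038  0.043 -0.021] w 0.0186 t 36.15
hook frame mm -110.5 -0.7 need xy [71.2 84.5] z 0.2689
```

Request:
{"method": "play_rows", "body": {
  "commands": [7,8,0,0,0,0,1,7,8,0,0,0,0,1,7,8,0,0,0,0,1,7,9,0,0,0,0,1,7,9,0,0,0,0,1,7,8,0,0,0,0,1,7,8,0,0,0,0,1,7,8,0,0,0,0,1,7,9,0,0,0,0,1,7,9,0,0,0,0,1,0,0,0,0,0,0,1,0,0,0,0,0,0,1,0,0,-8,0,0,0,1,0,0,-8,0,0,0,1,0,0,-6,0,0,0,1,0,0,-4,0,0,0,1,0,0,0,0,0,0,1,0,0,0,0,0,0,1]
}}

```text
clock: 37.65
tool_pos: [0.5222, 0.2622, 0.2419]
tool_rot: [-0.0, 0.345, 0.938, -0.0]
force: [1.0, -0.7, -3.5]
gripper_width: 0.0189
```

Request:
{"method": "play_rows", "body": {
  "commands": [0,0,-2,0,0,0,1,0,0,-2,0,0,0,1,0,0,0,0,0,0,1,0,0,0,0,0,0,1]
}}

```text
clock: 37.98
tool_pos: [0.5225, 0.2625, 0.2383]
tool_rot: [0.0, 0.345, 0.939, -0.0]
force: [-0.1, 0.4, -4.0]
gripper_width: 0.0188
```

Request:
{"method": "play_rows", "body": {
  "commands": [0,0,-1,0,0,0,1,0,0,-1,0,0,0,1,0,0,0,0,0,0,1]
}}

```text
clock: 38.23
tool_pos: [0.5227, 0.2625, 0.2379]
tool_rot: [0.001, 0.345, 0.939, 0.0]
force: [-2.9, -1.3, 5.8]
gripper_width: 0.0185
```

```bash
python3 hk.py 1
```

```text
hook frame mm -0.9 0.8 need xy [1.2 0.1] z 0.2379
```

Request:
{"method": "play_rows", "body": {
  "commands": [0,0,0,0,0,0,0,0,0,0,0,0,0,0,0,0,0,0,0,0,0,0,0,0,0,0,0,0,0,0,3,0,0,0,0,0,0,10,0,0,0,0,0,0,20,0,0,0,0,0,0,20,0,0,0,0,0,0,25,0,0,0,0,0,0,25,0,0,0,0,0,0,20,0,0,0,0]
}}

```text
clock: 39.15
tool_pos: [0.5228, 0.2625, 0.3623]
tool_rot: [0.001, 0.345, 0.939, 0.001]
force: [0.8, 0.0, -0.9]
gripper_width: 0.0423
```

Request:
{"method": "play_rows", "body": {
  "commands": [5,-30,0,0,0,-0.09,-1,5,-30,0,0,0,-0.09,-1,5,-30,0,0,0,-0.09,-1,5,-30,0,0,0,-0.09,-1,5,-30,0,0,0,-0.09,-1,5,-30,0,0,0,-0.09,-1,5,-30,0,0,0,-0.09,-1,5,-30,0,0,0,-0.09,-1,5,-30,0,0,0,-0.09,-1,5,-30,0,0,0,-0.09,-1,5,-30,0,0,0,-0.09,-1,5,-30,0,0,0,-0.09,-1,5,-30,-8,0,0,-0.09,-1,5,-30,-9,0,0,-0.09,-1,5,-30,-9,0,0,-0.09,-1,5,-30,-9,0,0,-0.09,-1,5,-30,-9,0,0,-0.09,-1,5,-30,-9,0,0,-0.09,-1,5,-30,-9,0,0,-0.09,-1,2,-22,-9,0,0,-0.09,-1]
}}

```text
clock: 40.82
tool_pos: [0.6197, -0.3323, 0.2884]
tool_rot: [0.001, 0.951, 0.31, 0.0]
force: [-0.4, -0.1, -0.5]
gripper_width: 0.0855
```

Request:
{"method": "play_rows", "body": {
  "commands": [0,0,0,0,0,0,-1,0,0,0,0,0,0,-1,0,0,0,0,0,0,-1]
}}

```text
clock: 41.07
tool_pos: [0.6196, -0.3291, 0.2889]
tool_rot: [-0.0, 0.95, 0.314, 0.0]
force: [-0.5, 0.6, 0.2]
gripper_width: 0.0852
```

```bash
python3 st.py; python3 pw.py .619 -.330 36 wrist p0
```

```text
pos [ 0.6196 -0.3291  0.2889] yawx deg 36.5 q1,q6 [-0.594  1.91 ] F [-0.49  0.6   0.15] T [ 0.015 -0.004 -0.035] w 0.0852 t 41.0667
grip xy [ 0.6218 -0.3337] deg 34.9 score 0.8453381061553955
```

Request:
{"method": "play_rows", "body": {
  "commands": [2,-3,-15,0,0,-0.02,-1,0,-2,-18,0,0,-0.008,-1,0,0,-18,0,0,0,-1,0,0,-18,0,0,0,-1,0,0,-18,0,0,0,-1,0,0,-18,0,0,0,-1,0,0,-18,0,0,0,-1,0,0,-18,0,0,0,-1,0,0,-14,0,0,0,-1,0,0,-12,0,0,0,-1,0,0,0,0,0,0,-1,0,0,0,0,0,0,1,0,0,0,0,0,0,1,0,0,0,0,0,0,1,0,0,0,0,0,0,1,0,0,0,0,0,0,1,0,0,0,0,0,0,1,0,0,0,0,0,0,1,0,0,0,0,0,0,1,0,0,0,0,0,0,1]
}}

```text
clock: 42.78
tool_pos: [0.622, -0.3347, 0.1222]
tool_rot: [0.001, 0.954, 0.3, 0.001]
force: [-0.0, 1.2, 5.6]
gripper_width: 0.0186
```

```bash
python3 st.py
```

```text
pos [ 0.622  -0.3347  0.1222] yawx deg 34.9 q1,q6 [-0.598  1.935] F [-0.02  1.2   5.65] T [0.205 0.055 0.04 ] w 0.0186 t 42.7833
```

Request:
{"method": "play_rows", "body": {
  "commands": [0,0,8,0,0,0,1,0,0,20,0,0,0,1,0,0,22,0,0,0,1,0,0,25,0,0,0,1,0,0,25,0,0,0,1,0,0,25,0,0,0,1,0,0,25,0,0,0,1,0,0,25,0,0,0,1,0,0,25,0,0,0,1,-4,14,0,0,0,0.09,1,-4,22,0,0,0,0.09,1,-4,22,0,0,0,0.09,1,-4,22,0,0,0,0.09,1,-4,22,0,0,0,0.09,1,-4,22,0,0,0,0.09,1,-4,22,0,0,0,0.09,1,-4,22,0,0,0,0.09,1,-4,22,0,0,0,0.09,1,-4,22,0,0,0,0.09,1,-4,22,0,0,0,0.09,1]
}}

```text
clock: 44.45
tool_pos: [0.5764, -0.0994, 0.3203]
tool_rot: [-0.001, 0.696, 0.718, -0.001]
force: [0.2, 0.2, -4.1]
gripper_width: 0.019
```

Request:
{"method": "play_rows", "body": {
  "commands": [-4,22,0,0,0,0.09,1,-4,22,0,0,0,0.09,1,-4,22,0,0,0,0.09,1,-4,22,0,0,0,0.09,1,-4,22,0,0,0,0.09,1,-4,22,0,0,0,0.09,1,-4,22,0,0,0,0.09,1,-4,22,0,0,0,0.09,1,-3,22,0,0,0,0.09,1,0,3,-10,0,0,0.026,1,0,0,-20,0,0,0,1,0,0,-20,0,0,0,1,0,0,0,0,0,0,1,0,0,0,0,0,0,1,0,0,0,0,0,0,1]
}}

```text
clock: 45.7
tool_pos: [0.5427, 0.1001, 0.2718]
tool_rot: [-0.0, 0.346, 0.938, -0.0]
force: [0.3, 0.1, -4.2]
gripper_width: 0.0189
```

```bash
python3 st.py; python3 hk.py 0
```

```text
pos [0.5427 0.1001 0.2718] yawx deg 139.5 q1,q6 [0.049 0.756] F [ 0.34  0.06 -4.21] T [-0.022 -0.077 -0.076] w 0.0189 t 45.7
hook frame mm -111.4 0.1 need xy [72.4 84.6] z 0.2718
```

Request:
{"method": "play_rows", "body": {
  "commands": [7,8,0,0,0,0,1,7,8,0,0,0,0,1,7,8,0,0,0,0,1,7,9,0,0,0,0,1,7,9,0,0,0,0,1,7,8,0,0,0,0,1,7,8,0,0,0,0,1,7,8,0,0,0,0,1,7,9,0,0,0,0,1,8,9,0,0,0,0,1,0,0,0,0,0,0,1,0,0,0,0,0,0,1,0,0,-9,0,0,0,1,0,0,-9,0,0,0,1,0,0,-7,0,0,0,1,0,0,-5,0,0,0,1,0,0,0,0,0,0,1,0,0,0,0,0,0,1]
}}

```text
clock: 47.2
tool_pos: [0.6131, 0.1841, 0.2408]
tool_rot: [-0.0, 0.346, 0.938, -0.0]
force: [0.2, -0.9, -3.9]
gripper_width: 0.0188
```

Request:
{"method": "play_rows", "body": {
  "commands": [0,0,-2,0,0,0,1,0,0,-1,0,0,0,1,0,0,0,0,0,0,1,0,0,0,0,0,0,1]
}}

```text
clock: 47.53
tool_pos: [0.6136, 0.1844, 0.2385]
tool_rot: [0.0, 0.346, 0.938, 0.0]
force: [0.6, 0.3, -3.7]
gripper_width: 0.0187
```

Request:
{"method": "play_rows", "body": {
  "commands": [0,0,-1,0,0,0,1,0,0,-1,0,0,0,1,0,0,0,0,0,0,1]
}}

```text
clock: 47.78
tool_pos: [0.6138, 0.1845, 0.2372]
tool_rot: [0.001, 0.346, 0.938, 0.0]
force: [-1.4, -0.8, 1.5]
gripper_width: 0.019
```

```bash
python3 hk.py 0
```

```text
hook frame mm -1.0 0.9 need xy [1.4 0.2] z 0.2372
```

Request:
{"method": "play_rows", "body": {
  "commands": [0,0,0,0,0,0,0,0,0,0,0,0,0,0,0,0,0,0,0,0,0,0,0,0,0,0,0,0,0,0,3,0,0,0,0,0,0,10,0,0,0,0,0,0,20,0,0,0,0,0,0,20,0,0,0,0,0,0,25,0,0,0,0,0,0,25,0,0,0,0,0,0,20,0,0,0,0]
}}

```text
clock: 48.7
tool_pos: [0.6138, 0.1845, 0.3625]
tool_rot: [0.001, 0.346, 0.938, 0.001]
force: [0.3, -0.0, 0.1]
gripper_width: 0.0427
```

Request:
{"method": "play_rows", "body": {
  "commands": [-4,-19,3,0,0,-0.05,0,-4,-19,3,0,0,-0.05,0,-4,-19,3,0,0,-0.05,0,-4,-19,3,0,0,-0.05,0,-4,-19,3,0,0,-0.05,0,-4,-19,3,0,0,-0.05,0,-4,-19,3,0,0,-0.05,0,-4,-19,3,0,0,-0.05,0,-4,-19,3,0,0,-0.05,0,-4,-19,3,0,0,-0.05,0,-4,-19,0,0,0,-0.05,0,-4,-19,0,0,0,-0.05,0,-4,-19,0,0,0,-0.05,0,-4,-19,0,0,0,-0.05,0,-4,-19,0,0,0,-0.05,0,-4,-19,0,0,0,-0.05,0,-4,-19,0,0,0,-0.05,0,0,0,0,0,0,0,0,0,0,0,0,0,0,0,0,0,0,0,0,0,0]
}}

```text
clock: 50.37
tool_pos: [0.5456, -0.1382, 0.3899]
tool_rot: [0.0, 0.702, 0.712, 0.0]
force: [-0.1, 0.3, -1.1]
gripper_width: 0.0428
```

```bash
python3 st.py
python3 - <<'E'
from h import *
k=manip.get_calibration("wrist"); a=manip.read_camera("wrist"); np.savez("w5.npz",img=a,**k); b=manip.read_camera("scene")
o=np.vstack([a[:300], cv2.resize(b[110:330,140:560],(640,300))]); cv2.imwrite("pics/fin.png",o[...,::-1])
E
```

```text
pos [ 0.5456 -0.1382  0.3899] yawx deg 90.8 q1,q6 [-0.379  1.177] F [-0.13  0.27 -1.05] T [-0.022 -0.007  0.002] w 0.0428 t 50.3667
```

View pics/fin.png

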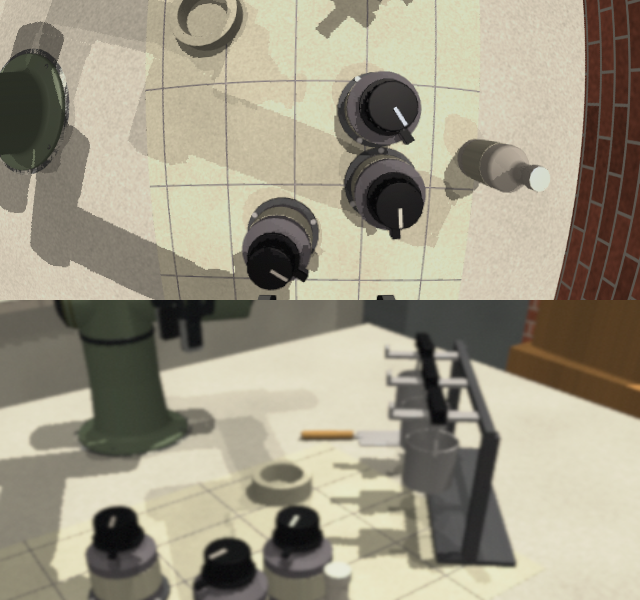

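Three pails hang on three hooks. Before handing in I'll check the pointers against the nibs in a close crop.

```bash
python3 - <<'E'
from h import *
w1=np.load("w1.npz"); w3=np.load("w3.npz"); w5=np.load("w5.npz")
K=lambda d:{q:d[q] for q in("R","t","camera_matrix")}
ce={"C":(.4815,-.223),"B":(.6225,-.147),"A":(.6135,-.038)}
nib={"C":(317,174),"B":(243,266),"A":(285,352)}
bars={"C":((265,237),(286,246)),"B":((403,150),(405,171)),"A":((383,40),(396,56))}
for n in ce:
    N=back("wrist",nib[n],.1,K(w1))[0,:2]-ce[n]; b=back("wrist",bars[n],.145,K(w3))[:,:2]; v=b[1]-b[0]
    print(n,"nib",np.degrees(np.arctan2(N[1],N[0])).round(1),np.hypot(*N).round(4),"bar now",np.degrees(np.arctan2(v[1],v[0])).round(1))
def crop(d,cs,s):
    r=[]
    for c in ce:
        x,y=proj("wrist",[[*ce[c],.11]],K(d))[0].astype(int); y0=max(y-50,0); x0=x-50
        r.append(cv2.resize(np.pad(d["img"],((0,60),(0,60),(0,0)))[y0:y0+100,x0:x0+100],(266,266),interpolation=cv2.INTER_CUBIC))
    return np.hstack(r)
cv2.imwrite("pics/caps.png",np.vstack([crop(w1,0,0),crop(w3,0,0)])[...,::-1])
E
```

```text
C nib -30.1 0.0399 bar now -30.0
B nib -75.0 0.0391 bar now -87.9
A nib -42.4 0.0377 bar now -56.5
```

View pics/caps.png

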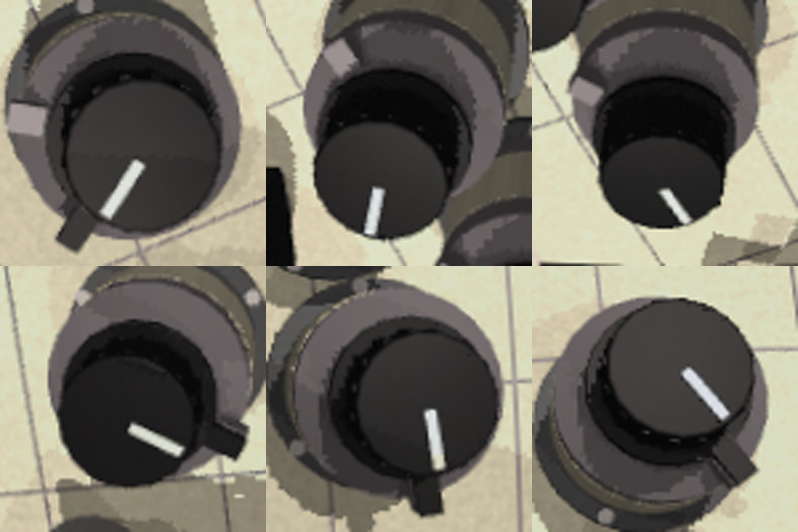

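In the crop, all three pointers cover their nibs and no nib shows beside any of them. The stop torque was also felt on every cap. I'm handing in.

```bash
python3 st.py; python3 -c "
from station import manip; print(manip.hand_in())"; python3 st.py
```

```text
pos [ 0.5457 -0.1377  0.3897] yawx deg 90.9 q1,q6 [-0.379  1.177] F [0.29 0.87 0.28] T [0.008 0.021 0.037] w 0.043 t 50.4667
the job is handed in; nothing more can be done
None
the job is handed in; nothing more can be done
```

I screwed all three jar caps clockwise to their stops, hung the three pails one to a hook, and handed in at about 50 s of the 210 s allowed.

- **Caps:** each cap showed a sharp torque rise at its stop (0.7 to 1.9 N m, against the 0.1 N m needed to turn). In the close crops each pointer covers its nib.
- **Cap check that disagreed:** comparing the first picture with a later one, jar C's pointer matches its nib (both near -30°). For jars A and B the pointer came out 13–14° clockwise of my estimated nib angle. I put this down to the oblique first view, because the hard stop rules out turning past home and no nib shows beside either pointer.
- **Pails:** for each pail, the weight came off the gripper at hook height, with the gripper within about 3 mm of the hook point. The last scene picture shows all three hanging upright and released. I did not measure their final grip positions numerically.
- **Bystanders:** the gripper stayed clear of the bottle, tape and spatula, and in the last pictures they look unmoved. I did not measure that either. The arm ended clear of everything, reading about 1 N or less.

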